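# Lift the split ring out of the detector head

## Robot

A 7-joint arm with a two-finger parallel gripper is mounted at the origin on the work surface. World frame = base frame: x ahead of the robot, y to its left, z up, the work surface at z = 0. Lengths are in m, angles in degrees, forces in N, time in s.
With the tool pointing down it reaches from about 0.425 to 0.875 m from the base axis. Payload 4.7 kg.
Tool frame: the origin (TCP) lies between the finger pads; the fingertips stand 8 mm ahead of it and the grasp point (between the pads) lies 11 mm behind it (env.tip_extent is the distance from the TCP to the fingertips, in m); z points along the fingers, y is the line along which they close (so a half turn about z gives the same grasp; the last joint's range is limited). The gripper opens to 87 mm and grips with 3 to 60 N. Pads are 19 mm wide; open, the fingers measure 117 mm over their backs; the gripper's body (75 mm by 190 mm) begins 51 mm behind the grasp point.
Start: joints at [64.177, 18.392, -4.016, 83.108, 1.295, 78.541, -3.26], TCP at [0.291, -0.581, 0.231] pointing down, gripper open.
Joint ranges: [-163.93, 163.93], [-17.29, 119.83], [-79.2, 71.16], [3.27, 140.29], [-89.18, 269.18], [5.43, 117.66], [-154.24, 154.24]. Speed limits (degrees/s): [147.25, 147.25, 180, 180, 180, 180, 180].

## Interface

Orientations are given as [roll, pitch, yaw] about the fixed x, y, z axes, in that order (R = Rz(yaw) Ry(pitch) Rx(roll)).
In Python, from cell import sensors, vision, workorder, env gives the robot as it stands.
- The arm moves only by the tool drive_tool, never from a script. Its argument "moves" is a list of rows, each an object of numbers: "x", "y", "z": the shift along the tool's x, y, z in mm; "rx", "ry", "rz": the turn, a rotation vector about the tool's x, y, z in rad; "fingers": the closure, from -1 (fully open) to 1 (shut). In form: [{"x": .., "y": .., "z": .., "rx": .., "ry": .., "rz": .., "fingers": ..}, ...]. A call has 1 to 20 rows; each row is the pose to reach, as a shift and turn from the pose commanded when the call began, along the tool's axes at that moment; what a row does not reach only later rows make up. A row lasts 1/8 s, in which the tool goes at most 62.5 mm and 10.7 degrees, less where a joint would pass 70% of its speed; a pose out of reach is approached as far as the arm can. A call with a gripper value outside its range is refused whole. The fingers move at their own pace and stop on an object; "force" is the grip in N (left out, the last holds). Time passes only in rows, so rows that repeat a pose let the fingers close. It gives the time, the measured TCP pose, the force, the opening and the grip force at its end, in the units of the state.
- sensors.get_obs(): the state, without advancing time (a new reading comes with each control period).
- vision.read_camera(name): name is "side" or "top"; returns a dict with "image" (400x640x3 uint8, red, green, blue), "fx", "fy", "cx", "cy" (pixels), "R" (3x3) and "t" (3): a world point X has camera coordinates R X + t. Camera axes: x right, y down, z forward; pixel columns grow to the right and rows downward; lengths in m; the calibration is good to about 2 mm. A picture is of the moment at which its call begins. There is no depth.
- workorder.sign_off(): hands the job in; it is judged then, once.
The state is a dict: "time_s": time; "qpos": joint angles; "joint_velocities": joint speeds; "effort": joint torques, N m; "tool_pos": TCP position; "tool_rot": TCP orientation; "force": force on the tool from outside, world axes, zero at the start; "wrist_torque": the same for the moment, N m; "grip_width": finger opening in m; "grasp_force": force on a finger pad.
Only numpy, scipy, OpenCV 4.12 (cv2) and the standard library are available. Lean on these libraries where they do the work, as an engineer would, in place of code of your own. Each camera call takes 0.05 s, during which the arm holds its last target. There are 200 camera calls.

## Task

The detector head of the residue analyser must be opened so that its glass can be cleaned. Take the orange pick from its stand, work its toe under one red end of the split ring and lift the ends out of the groove with it until the ring stays up on both brass rollers, pressing only gently on the sprung glass and the ring. Put the pick back in its stand, then take the ring out with the fingers and lay it flat in the white tray, without pushing the other things about.

Things in the scene. Friction and masses are not known exactly. Their poses are not given: they have to be found in the camera images.
- head: cream and aluminium detector head, fixed, 124 mm across its foot. Origin at the centre of its underside, z up; +x points to the ring's split (sideways across the table). The ring lies on a ledge 45 mm above the origin, concentric. The ledge is missing 45 degrees either side of +x: there the ring's red ends stick out free, 4.5 mm above the glass. The rim in front of them is no higher than the ledge
- window: clear glass disc 80 mm across under the ring, on a stiff wave spring (8 N per mm, gives 4 mm). Origin at the centre of its upper face, 40.5 mm above the head's origin. Fragile: it breaks at over 12 N
- touch_spot (a point): point on the glass in the middle of the ring's split, at x = 30 mm, y = 0 in the head's frame, where the toe can be put down; axes as the head's
- rear_lips (a point): two fixed lips behind the ring (origin between them, 38 mm from the axis at -x of the head, at ledge height; axes as the head's). They cover the ring's outer 3 mm and leave 2.5 mm of play above it: the ring can tip up in front about its far edge by about 0.3 rad, but comes out only when drawn 8 mm or more towards the head's +x and up
- rollers (a point): middle between the two brass rollers that hold the ring down, axes as the head's. They sit 68 degrees either side of the head's +x at the ring's edge, are 8 mm thick and spring outwards; behind them dark housings, 47 to 54 mm from the axis, 63 mm high, the head's highest parts. 5 to 14 N upwards at one lug makes them give way one after the other
- ring: dark steel split ring, 76 mm across, 4 mm thick, 7 mm wide, 50 g. Origin at the centre of its underside, z up, +x through the middle of the 20 mm wide split. It ends in two red lugs, each 13 mm along x (24 to 37 mm from the centre) by 12 mm along y (10 to 22 mm either side). A tongue at -x stops it turning more than 2 degrees. The pick must not bear on it with over 22 N
- end_a (a point): centre of the underside of the lug on the ring's +y side (30.5, 16, 0 mm in the ring's frame), axes as the ring's. Lifted by one lug until that lug is 16 to 20 mm up, the ring has passed both rollers; let down again it stays on them, tilted by about 0.2 rad, the lugs about 14 mm above their first height. Beyond that it binds under the rear lips
- end_b (a point): centre of the underside of the red lug on the ring's -y side (30.5, -16, 0 mm in the ring's frame), axes as the ring's
- pick: pick hanging upright in its stand, 110 g. Orange handle 18 x 18 mm, 5 to 82 mm above the origin, on a 30 x 30 x 5 mm steel collar; origin at the centre of the collar's underside, z up. Below it on the same axis a 5 x 5 mm steel blade ends in a flat toe, 3 mm thick, 7 mm wide (along y), reaching along the pick's +x to 11.5 mm from the axis (9 mm beyond the blade's face)
- clamp (a point): where the blade enters the pick's collar (the pick's origin and axes). How far the blade sticks out is set by a tight clamp and differs: the toe's underside is anything from 55 to 80 mm below this point, not measured, so its depth must be felt
- stand: fixed pick stand, origin at the centre of its underside, z up. Blue fork, top 100 mm up, arms along x from -35 to 28 mm, 16 mm slot between them open to -x, 50 mm over both; column under its +x end. The pick's collar rests on the arms, its origin near x = -10 mm, y = 0, toe to +x along the slot; it lifts straight up out of the slot, toe and all
- tray: fixed white tray, 150 x 150 mm outside, 22 mm high, 4 mm wall and floor, origin at the centre of its underside
- beaker0: glass beaker, 56 mm across, 60 mm high, to be left alone
- beaker1: glass beaker, 56 mm across, 60 mm high, to be left alone
- beaker2: glass beaker, 56 mm across, 60 mm high, to be left alone
- tipbox: red tip box, 100 x 70 x 57 mm, to be left alone
- cuvettes: white rack of yellow cuvettes, 120 x 50 x 52 mm, to be left alone
- driver: screwdriver lying on the bench near the robot, to be left alone
- spacer: brass spacer, an unbroken ring 64 mm across and 6 mm thick, to be left alone
- wash: white bottle with a blue cap, 60 mm across, 150 mm high, to be left alone
Mind the look-alikes: they are no part of the job. What is shaped like the ring but pink is not meant. Leave any blue look-alike of the pick alone.

How it is judged:
By the outcome, as a careful person would: the job done as asked, in the order asked, and still so for the second after the job is handed in, with the robot touching nothing.
It also fails if it takes over 64 s, if anything falls off the work surface, if the arm or the gripper's body presses on something with over 40 N, if the wrist force passes 120 N, or if a joint passes its speed limit or range.

## Working session

There is one attempt and no reset: what is moved stays moved. The work goes in short steps, Python scripts to look and compute and a tool call to move; the robot and the scene stay as the last step left them, time stands still between calls to the robot, and variables do not carry over. Pictures are saved under pics/ and viewed, at most 10 in all, crops included, and the job is handed in when it is done.

Besides the shell and the picture viewer there is one more tool, called after ">>>" as a command line: name --argument value ..., lists and objects as JSON in quotes. drive_tool: Moves the arm, as the interface text tells. Its arguments: {"type":"object","properties":{"moves":{"type":"array"},"force":{"type":"number"}},"required":["moves"]}

```bash
mkdir -p pics
cat > h.py <<'E'
import numpy as np, cv2
from cell import sensors, vision, workorder, env
def cam(n):
    c=vision.read_camera(n); c['R']=np.array(c['R']); c['t']=np.array(c['t']); return c
def proj(c,X):
    p=c['R']@np.array(X,float)+c['t']; return np.array([c['fx']*p[0]/p[2]+c['cx'],c['fy']*p[1]/p[2]+c['cy']])
def ray(c,u,v,z):
    d=c['R'].T@np.array([(u-c['cx'])/c['fx'],(v-c['cy'])/c['fy'],1]); o=-c['R'].T@c['t']
    return o+d*(z-o[2])/d[2]
def save(c,n): cv2.imwrite('pics/'+n,c['image'][:,:,::-1])
E
python3 - <<'E'
from h import *
for n in('top','side'):
    c=cam(n); save(c,n+'0.png'); print(n,c['fx'],c['fy'],c['cx'],c['cy'],(-c['R'].T@c['t']).round(3),c['R'].round(3).tolist())
    np.savez('pics/'+n+'0.npz',**c)
o=sensors.get_obs(); print(o)
E
```

```text
top 407.68378963896095 407.68378963896095 310.9167884145895 196.67312321731345 [0.347 0.034 1.262] [[0.015, -1.0, 0.027], [-0.986, -0.019, -0.168], [0.169, -0.024, -0.985]]
side 504.05229879571806 504.05229879571806 316.5977205067059 208.178472104548 [-0.017  0.673  0.998] [[-0.734, -0.679, 0.021], [-0.497, 0.516, -0.697], [0.463, -0.522, -0.716]]
{'time_s': 0.1, 'qpos': array([64.1774617 , 18.43736634, -4.01611388, 83.16701395,  1.29458489,
       78.54052122, -3.25814605]), 'joint_velocities': array([ 0.04616289, -0.02612784, -0.0255608 , -0.19111881,  0.03180749,
        0.03152894,  0.03794976]), 'effort': array([-1.53230934e-05, -4.92569518e+01, -4.05432070e-01, -3.13398242e+01,
       -6.41608355e-02,  3.94974451e-02,  9.80942559e-05]), 'tool_pos': array([ 0.2911042 , -0.58064013,  0.22954987]), 'tool_rot': array([-1.79900308e+02,  4.76588732e-03,  2.66344410e+01]), 'force': array([-0.79051087,  0.51641814, -0.55313109]), 'wrist_torque': array([0.02795003, 0.04805543, 0.0240047 ]), 'grasp_force': 0.0, 'grip_width': 0.08680767143221388}
```

View pics/top0.png

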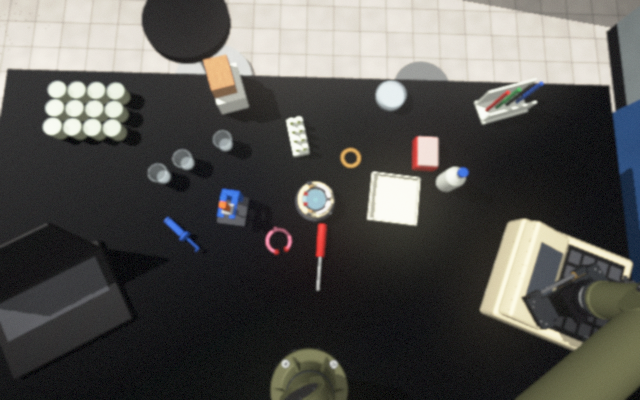

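View pics/side0.png

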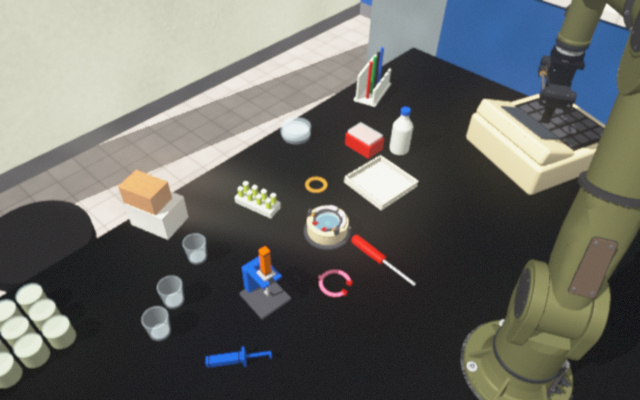

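Top view: head (316,200), stand and orange pick (230,205), tray (395,198), pink ring (278,240), blue pick (183,233). Side view: head (328,226), orange pick (265,262). The dark split ring in the head and the orange pick in the stand are the ones meant. I'll confirm this in one enlarged crop.

Run:
```python
from h import *
t=cv2.imread('pics/top0.png');s=cv2.imread('pics/side0.png')
f=lambda a,k,w,h:cv2.resize(a,(w,h),interpolation=cv2.INTER_CUBIC)
a=f(t[170:240,280:350],0,400,300*0+400);b=f(s[195:255,295:365],0,400,343)
A=np.zeros((600,800,3),np.uint8)
A[:300,:400]=f(t[178:223,286:346],0,400,300)   #6.667
A[:300,400:]=f(s[200:254,292:364],0,400,300)   #5.556
A[300:,:400]=f(t[180:228,206:270],0,400,300)   #6.25
A[300:,400:]=f(s[243:318,228:328],0,400,300)   #4
cv2.imwrite('pics/crop1.png',A)
```

```text
(no output)
```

View pics/crop1.png

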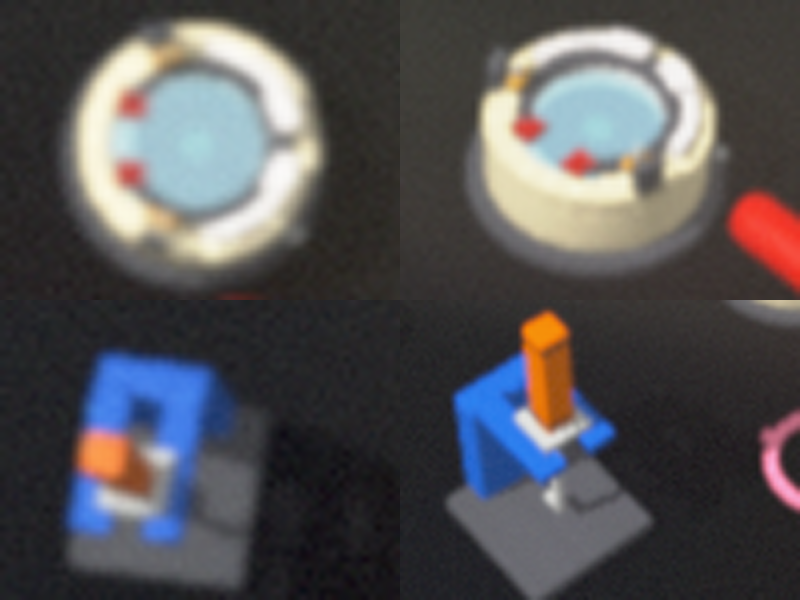

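The crop confirms both: the dark split ring sits in the head with its red lugs on the image-left side (head +x ≈ world +y). The orange pick hangs in the blue fork, with the slot open towards the robot. Next I'll fit the poses.

```bash
cat > fit.py <<'E'
from h import *
from scipy.optimize import least_squares
T=dict(np.load('pics/top0.npz'));S=dict(np.load('pics/side0.npz'))
def blobs(c,box,mask):
    x0,y0,x1,y1=box; m=np.zeros(c['image'].shape[:2],np.uint8)
    m[y0:y1,x0:x1]=mask(c['image'].astype(int)[y0:y1,x0:x1]); n,l,s,ce=cv2.connectedComponentsWithStats(m)
    return [(s[i,4],ce[i].round(1)) for i in range(1,n) if s[i,4]>3]
def fit(pts,x0,z=0):
    def P(p,L):
        a=p[2];return [p[0]+L[0]*np.cos(a)-L[1]*np.sin(a),p[1]+L[0]*np.sin(a)+L[1]*np.cos(a),L[2]+z]
    f=lambda p:np.concatenate([proj(c,P(p,L))-np.array(uv) for c,L,uv in pts])
    r=least_squares(f,x0,x_scale=[.1,.1,1],loss='soft_l1'); return r.x,r.fun.reshape(-1,2) if False else f(r.x).reshape(-1,2).round(1)
E
python3 - <<'E'
from fit import *
red=lambda i:(i[...,0]>i[...,1]+60)&(i[...,0]>i[...,2]+50)&(i[...,0]>110)
print(blobs(T,(296,185,314,212),red),blobs(S,(305,215,332,236),red))
org=lambda i:(i[...,0]>150)&(i[...,2]<100)&(i[...,0]>i[...,1]+60)
print(blobs(T,(206,180,270,228),org),blobs(S,(228,235,328,318),org))
c=lambda x,y,bx,by,k,ox,oy:((x-ox)/k+bx,(y-oy)/k+by)
t1=lambda x,y:c(x,y,286-.5,178-.5,6.667,0,0);s1=lambda x,y:c(x,y,292-.5,200-.5,5.556,400,0)
t2=lambda x,y:c(x,y,206-.5,180-.5,6.25,0,300);s2=lambda x,y:c(x,y,228-.5,243-.5,4,400,300)
A=np.radians(68);hx,hy=.0505*np.cos(A),.0505*np.sin(A)
lug=lambda s:(.0305,s*.016,.049)
# head +y = world -x = image down in top ; right/down in side
p=[(T,lug(-1),t1(132,104)),(T,lug(1),t1(130,174)),(S,lug(-1),s1(528,128)),(S,lug(1),s1(578,160)),
(T,(hx,-hy,.062),t1(155,37)),(T,(hx,hy,.062),t1(153,243)),(S,(hx,-hy,.060),s1(497,60)),(S,(hx,hy,.060),s1(648,165))]
g=ray(T,316,200,.04)
print('head',*fit(p,[g[0],g[1],1.57]))
print(' top only',*fit([q for q in p if q[0] is T],[g[0],g[1],1.57]),*fit([q for q in p if q[0] is S],[g[0],g[1],1.57]))
k=lambda x,y:(x/1e3,y/1e3,.1)
p=[(T,k(28,25),t2(103,355)),(T,k(28,-25),t2(215,368)),(T,k(-35,25),t2(68,530)),(T,k(-35,-25),t2(183,540)),
(S,k(28,25),s2(457,396)),(S,k(28,-25),s2(520,353)),(S,k(-35,25),s2(540,475)),(S,k(-35,-25),s2(613,430))]
g=ray(T,230,205,.1)
x,r=fit(p,[g[0],g[1],0]);print('stand',x,r)
print(' top',fit(p[:4],x)[0],'side',fit(p[4:],x)[0])
q=[(T,(0,0,.182),t2(103,455)),(S,(0,0,.182),s2(546,329)),(S,(0,0,.104),s2(552,425))]
print('pick',*fit(q,[x[0],x[1],0]))
for cc,u in((T,t2(103,455)),(S,s2(546,329))): print(ray(cc,*u,.182))
for a in [(371,173),(420,175),(417,225),(367,221)]: print('tray',ray(T,*a,.022).round(3))
E
```

```text
[(np.int32(9), array([305., 193.])), (np.int32(7), array([305. , 203.7]))] [(np.int32(17), array([314.4, 222.6])), (np.int32(17), array([323.5, 229.1]))]
[(np.int32(42), array([222.6, 204.9]))] [(np.int32(236), array([264.1, 259.5]))]
head [ 0.54977004 -0.00822693  1.57042024] [[-0.1 -0. ]
 [ 0.  -0.1]
 [ 0.  -0.1]
 [ 0.3  0.6]
 [ 0.6 -0.8]
 [ 0.4 -0.7]
 [ 0.   0.8]
 [ 0.1  0.7]]
 top only [ 0.5484837  -0.00761497  1.57013663] [[-0.3  0.4]
 [-0.2  0.3]
 [ 0.4 -0.4]
 [ 0.1 -0.3]] [ 0.55117584 -0.00940709  1.56976726] [[-0.1 -0.6]
 [ 0.2  0.1]
 [-0.1  0.3]
 [-0.   0.1]]
stand [ 0.52381636  0.24329488 -0.11336397] [[-0.9  3.8]
 [-1.6  4. ]
 [ 1.1 -2.6]
 [ 0.1 -1.9]
 [ 2.6  1. ]
 [ 5.   0.4]
 [-1.3 -0.9]
 [-1.2 -1.6]]
 top [ 0.52548645  0.24219054 -0.16238752] side [ 0.52530505  0.24640944 -0.00446146]
pick [0.50672303 0.24466625 0.        ] [[-0.   0.1]
 [-0.2  0.6]
 [ 0.2 -0.8]]
[0.50700558 0.2446638  0.182     ]
[0.50753966 0.24321254 0.182     ]
tray [ 0.638 -0.183  0.022]
tray [ 0.635 -0.337  0.022]
tray [ 0.478 -0.323  0.022]
tray [ 0.487 -0.169  0.022]
```

Run:
```python
from fit import *
c=lambda x,y,bx,by,k,ox,oy:((x-ox)/k+bx,(y-oy)/k+by)
t2=lambda x,y:c(x,y,206-.5,180-.5,6.25,0,300);s2=lambda x,y:c(x,y,228-.5,243-.5,4,400,300)
def e(n,cam,a,b,z):
    A=ray(cam,*a,z);B=ray(cam,*b,z);d=B-A;print(n,(A*1e3).round(),(B*1e3).round(),'L',round(np.hypot(*d[:2])*1e3),'ang',round(np.degrees(np.arctan2(d[1],d[0])),1))
e('T left',T,t2(68,530),t2(102,355),.1);e('T right',T,t2(185,535),t2(215,368),.1);e('T far',T,t2(102,355),t2(215,368),.1)
e('T tips',T,t2(68,525),t2(183,538),.1)
e('T base near',T,t2(70,570),t2(243,585),.008);e('T base right',T,t2(243,585),t2(268,405),.008)
e('S base l',S,s2(530,600),s2(445,500),.008);e('S base b',S,s2(530,600),s2(653,520),.008)
e('S fork left',S,s2(540,475),s2(457,396),.1);e('S fork tips',S,s2(540,475),s2(613,430),.1)
# edges by Canny/hough on handle & blade: upscale crop of both
t=T['image'][:,:,::-1];s=S['image'][:,:,::-1]
A=np.zeros((600,800,3),np.uint8)
A[:,:400]=cv2.resize(np.ascontiguousarray(t[185:227,214:242]),(400,600),interpolation=cv2.INTER_CUBIC)
A[:,400:]=cv2.resize(np.ascontiguousarray(s[244:304,240:280]),(400,600),interpolation=cv2.INTER_CUBIC)
cv2.imwrite('pics/crop2.png',A)
```

```text
T left [484. 275. 100.] [566. 263. 100.] L 82 ang -7.8
T right [483. 222. 100.] [561. 211. 100.] L 78 ang -7.5
T far [566. 263. 100.] [561. 211. 100.] L 52 ang -95.5
T tips [487. 275. 100.] [482. 222. 100.] L 53 ang -95.5
T base near [475. 292.   8.] [470. 207.   8.] L 85 ang -94.0
T base right [470. 207.   8.] [559. 198.   8.] L 90 ang -5.5
S base l [481. 293.   8.] [567. 281.   8.] L 87 ang -7.8
S base b [481. 293.   8.] [469. 207.   8.] L 87 ang -98.2
S fork left [488. 272. 100.] [561. 267. 100.] L 73 ang -3.6
S fork tips [488. 272. 100.] [481. 224. 100.] L 49 ang -98.3
```

View pics/crop2.png

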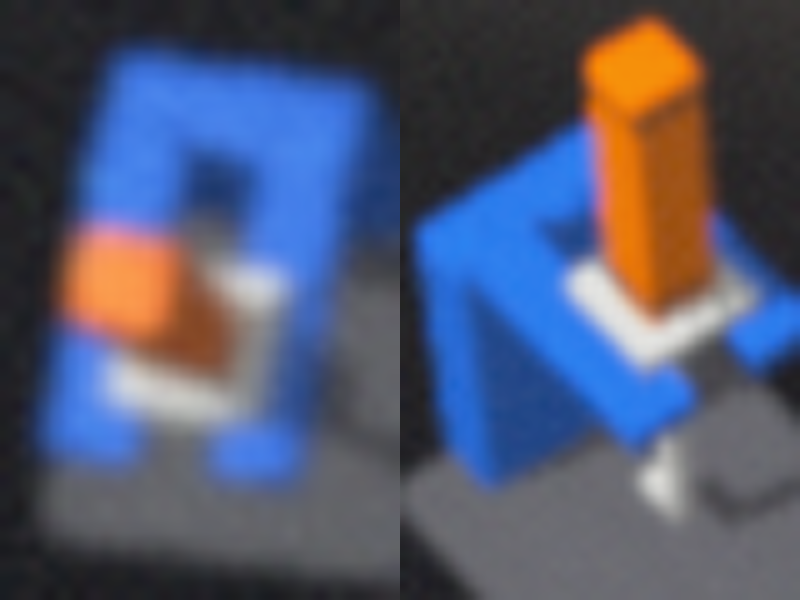

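```bash
cat >> h.py <<'E'
from scipy.spatial.transform import Rotation as Ro
def obs(): 
    o=sensors.get_obs(); print(round(o['time_s'],2),(o['tool_pos']*1e3).round(1),o['tool_rot'].round(2),'F',o['force'].round(2),'w',round(o['grip_width']*1e3,1),'g',round(o['grasp_force'],1),'q',o['qpos'].round(0)); return o
def to(o,x,y,z,rpy):
    R0=Ro.from_euler('xyz',o['tool_rot'],degrees=True); R1=Ro.from_euler('xyz',rpy,degrees=True)
    print('shift',R0.inv().apply((np.array([x,y,z])-o['tool_pos'])*1e3).round(1),'rv',(R0.inv()*R1).as_rotvec().round(4))
E
python3 - <<'E'
from h import *
from fit import T,S
o=obs()
to(o,.50,-.2,.27,[180,0,10]); to(o,.507,.2442,.24,[180,0,-6.5]); to(o,.507,.2442,.139,[180,0,-6.5])
for z in (.045,.035,.025,.02): print(z,proj(S,[.507,.244,z]).round(1),proj(S,[.518,.243,z]).round(1))
E
```

```text
0.1 [ 291.1 -580.6  229.5] [-179.9     0.     26.63] F [-0.79  0.52 -0.55] w 86.8 g 0.0 q [64. 18. -4. 83.  1. 79. -3.]
shift [ 357.4 -246.7  -40.1] rv [-0.0017  0.0003  0.2903]
shift [ 562.8 -640.5   -9.4] rv [-0.0017  0.0006  0.5783]
shift [ 562.8 -640.4   91.6] rv [-0.0017  0.0006  0.5783]
0.045 [267.2 288.4] [264.2 285.4]
0.035 [267.4 291. ] [264.4 288. ]
0.025 [267.6 293.5] [264.6 290.5]
0.02 [267.7 294.7] [264.8 291.7]
```

>>> drive_tool --moves '[{"x": 357,"y": -247,"z": -40,"rz": 0.29,"fingers": -0.2},{"x": 357,"y": -247,"z": -40,"rz": 0.29,"fingers": -0.2},{"x": 357,"y": -247,"z": -40,"rz": 0.29,"fingers": -0.2},{"x": 357,"y": -247,"z": -40,"rz": 0.29,"fingers": -0.2},{"x": 357,"y": -247,"z": -40,"rz": 0.29,"fingers": -0.2},{"x": 357,"y": -247,"z": -40,"rz": 0.29,"fingers": -0.2},{"x": 357,"y": -247,"z": -40,"rz": 0.29,"fingers": -0.2},{"x": 357,"y": -247,"z": -40,"rz": 0.29,"fingers": -0.2},{"x": 562.8,"y": -640.5,"z": -9.4,"rz": 0.578,"fingers": -0.2},{"x": 562.8,"y": -640.5,"z": -9.4,"rz": 0.578,"fingers": -0.2},{"x": 562.8,"y": -640.5,"z": -9.4,"rz": 0.578,"fingers": -0.2},{"x": 562.8,"y": -640.5,"z": -9.4,"rz": 0.578,"fingers": -0.2},{"x": 562.8,"y": -640.5,"z": -9.4,"rz": 0.578,"fingers": -0.2},{"x": 562.8,"y": -640.5,"z": -9.4,"rz": 0.578,"fingers": -0.2},{"x": 562.8,"y": -640.5,"z": -9.4,"rz": 0.578,"fingers": -0.2},{"x": 562.8,"y": -640.5,"z": -9.4,"rz": 0.578,"fingers": -0.2},{"x": 562.8,"y": -640.5,"z": -9.4,"rz": 0.578,"fingers": -0.2},{"x": 562.8,"y": -640.5,"z": -9.4,"rz": 0.578,"fingers": -0.2}]' --force 20

```text
invalid input at $.moves[0]: expected keys x, y, z, rx, ry, rz, fingers
```

Run:
```python
from h import *
o=obs(); to(o,.507,.2442,.139,[180,0,-6.5])
c=cam('side'); t=cam('top')
A=np.zeros((600,800,3),np.uint8)
A[:,:400]=cv2.resize(np.ascontiguousarray(t['image'][175:235,205:245,::-1]),(400,600),interpolation=cv2.INTER_CUBIC)
A[:,400:]=cv2.resize(np.ascontiguousarray(c['image'][210:300,235:295,::-1]),(400,600),interpolation=cv2.INTER_CUBIC)
cv2.imwrite('pics/c3.png',A)
```

```text
0.1 [ 291.1 -580.6  229.5] [-179.9     0.     26.63] F [-0.79  0.52 -0.55] w 86.8 g 0.0 q [64. 18. -4. 83.  1. 79. -3.]
shift [ 562.8 -640.4   91.6] rv [-0.0017  0.0006  0.5783]
```

View pics/c3.png

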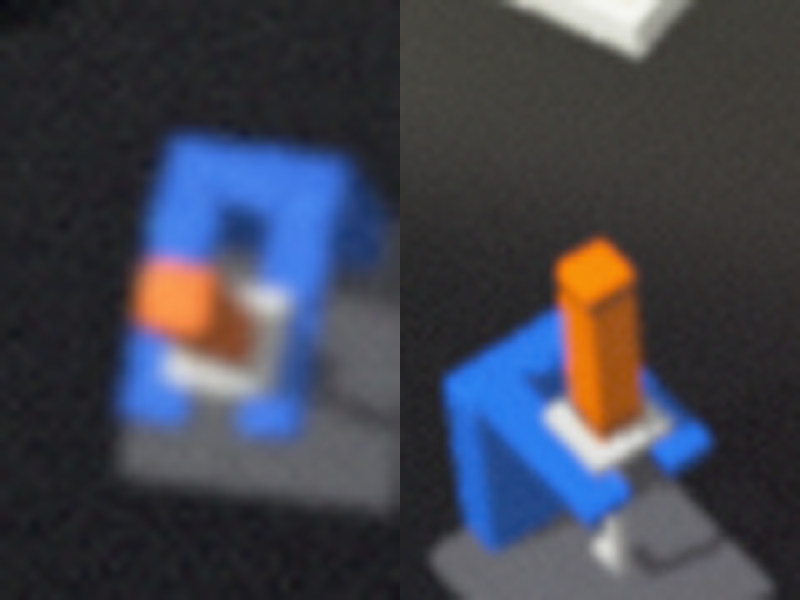

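The picture shows only the unchanged stand: the call was refused because every row needs all seven keys. I'll resend it.

>>> drive_tool --moves '[{"x": 357,"y": -247,"z": -40,"rx": 0,"ry": 0,"rz": 0.29,"fingers": -0.2},{"x": 357,"y": -247,"z": -40,"rx": 0,"ry": 0,"rz": 0.29,"fingers": -0.2},{"x": 357,"y": -247,"z": -40,"rx": 0,"ry": 0,"rz": 0.29,"fingers": -0.2},{"x": 357,"y": -247,"z": -40,"rx": 0,"ry": 0,"rz": 0.29,"fingers": -0.2},{"x": 357,"y": -247,"z": -40,"rx": 0,"ry": 0,"rz": 0.29,"fingers": -0.2},{"x": 357,"y": -247,"z": -40,"rx": 0,"ry": 0,"rz": 0.29,"fingers": -0.2},{"x": 357,"y": -247,"z": -40,"rx": 0,"ry": 0,"rz": 0.29,"fingers": -0.2},{"x": 562.8,"y": -640.5,"z": -9.4,"rx": 0,"ry": 0,"rz": 0.578,"fingers": -0.2},{"x": 562.8,"y": -640.5,"z": -9.4,"rx": 0,"ry": 0,"rz": 0.578,"fingers": -0.2},{"x": 562.8,"y": -640.5,"z": -9.4,"rx": 0,"ry": 0,"rz": 0.578,"fingers": -0.2},{"x": 562.8,"y": -640.5,"z": -9.4,"rx": 0,"ry": 0,"rz": 0.578,"fingers": -0.2},{"x": 562.8,"y": -640.5,"z": -9.4,"rx": 0,"ry": 0,"rz": 0.578,"fingers": -0.2},{"x": 562.8,"y": -640.5,"z": -9.4,"rx": 0,"ry": 0,"rz": 0.578,"fingers": -0.2},{"x": 562.8,"y": -640.5,"z": -9.4,"rx": 0,"ry": 0,"rz": 0.578,"fingers": -0.2},{"x": 562.8,"y": -640.5,"z": -9.4,"rx": 0,"ry": 0,"rz": 0.578,"fingers": -0.2},{"x": 562.8,"y": -640.5,"z": -9.4,"rx": 0,"ry": 0,"rz": 0.578,"fingers": -0.2}]' --force 20

```text
time_s: 2.2
tool_pos: [0.507, 0.244, 0.2395]
tool_rot: [180.0, 0.0, -6.4]
force: [0.1, -0.1, 0.4]
grip_width: 0.0523
grasp_force: 0.0
```

Run:
```python
from h import *
o=obs(); to(o,.507,.2442,.139,[180,0,-6.5]); print(o['joint_velocities'].round(1))
c=cam('side'); t=cam('top')
A=np.zeros((600,800,3),np.uint8)
A[:,:400]=cv2.resize(np.ascontiguousarray(t['image'][160:244,195:251,::-1]),(400,600),interpolation=cv2.INTER_CUBIC)
A[:,400:]=cv2.resize(np.ascontiguousarray(c['image'][200:305,235:305,::-1]),(400,600),interpolation=cv2.INTER_CUBIC)
cv2.imwrite('pics/c4.png',A)
```

```text
2.2 [507.  244.  239.5] [ 1.7997e+02  4.0000e-02 -6.3900e+00] F [ 0.1  -0.15  0.38] w 52.3 g 0.0 q [   9.   11.  -42.   94.    8.   78. -131.]
shift [  0.   -0.2 100.5] rv [0.0006 0.0007 0.002 ]
[ 2.  -1.   2.2  0.4  0.4  0.4  0.5]
```

>>> drive_tool --moves '[{"x": 0,"y": 0,"z": 50,"rx": 0,"ry": 0,"rz": 0,"fingers": -0.2},{"x": 0,"y": 0,"z": 100,"rx": 0,"ry": 0,"rz": 0,"fingers": -0.2},{"x": 0,"y": 0,"z": 100.5,"rx": 0,"ry": 0,"rz": 0,"fingers": -0.2},{"x": 0,"y": 0,"z": 100.5,"rx": 0,"ry": 0,"rz": 0,"fingers": -0.2},{"x": 0,"y": 0,"z": 100.5,"rx": 0,"ry": 0,"rz": 0,"fingers": 1},{"x": 0,"y": 0,"z": 100.5,"rx": 0,"ry": 0,"rz": 0,"fingers": 1},{"x": 0,"y": 0,"z": 100.5,"rx": 0,"ry": 0,"rz": 0,"fingers": 1},{"x": 0,"y": 0,"z": 100.5,"rx": 0,"ry": 0,"rz": 0,"fingers": 1},{"x": 0,"y": 0,"z": 100.5,"rx": 0,"ry": 0,"rz": 0,"fingers": 1},{"x": 0,"y": 0,"z": 100.5,"rx": 0,"ry": 0,"rz": 0,"fingers": 1}]' --force 50

```text
time_s: 3.55
tool_pos: [0.5074, 0.2438, 0.1396]
tool_rot: [180.0, -0.0, -6.5]
force: [-0.5, -0.3, 1.5]
grip_width: 0.0177
grasp_force: 50.0
```

Run:
```python
from h import *
o=obs()
c=cam('side'); t=cam('top')
A=np.zeros((600,800,3),np.uint8)
A[:,:400]=cv2.resize(np.ascontiguousarray(t['image'][160:244,195:251,::-1]),(400,600),interpolation=cv2.INTER_CUBIC)
A[:,400:]=cv2.resize(np.ascontiguousarray(c['image'][200:305,235:305,::-1]),(400,600),interpolation=cv2.INTER_CUBIC)
cv2.imwrite('pics/c4.png',A)
```

```text
3.55 [507.4 243.8 139.6] [ 1.80e+02 -1.00e-02 -6.48e+00] F [-0.55 -0.35  1.48] w 17.7 g 50.0 q [   7.   16.  -41.  101.   11.   67. -133.]
```

View pics/c4.png

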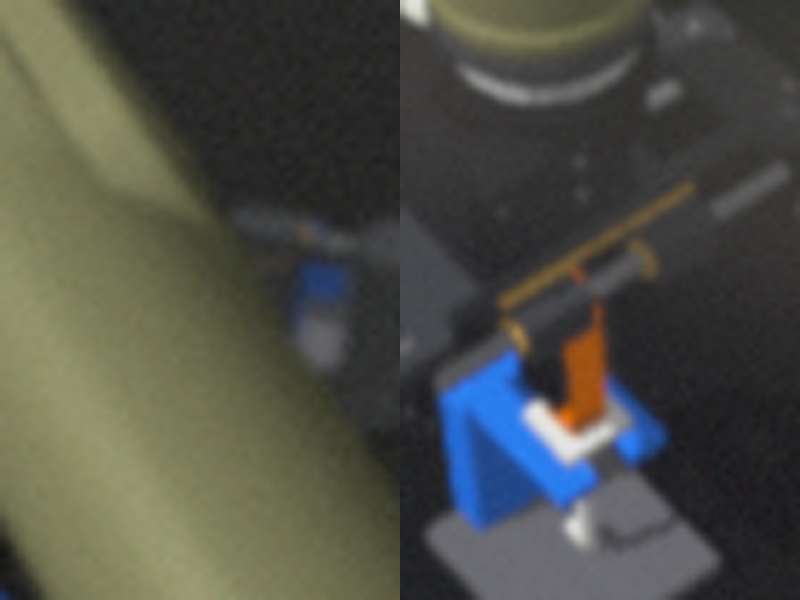

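The pick is gripped (opening 17.7 mm, no disturbance). Lift it and carry it over the split.

Run:
```python
from h import *
o=obs(); to(o,.5453,.022,.24,[180,0,0]); to(o,.5453,.022,.19,[180,0,0])
```

```text
3.65 [507.4 243.8 139.6] [ 1.80e+02 -1.00e-02 -6.49e+00] F [-0.64 -0.77  2.12] w 17.6 g 50.0 q [   7.   16.  -41.  101.   11.   67. -133.]
shift [  62.7  216.1 -100.4] rv [ 1.000e-04 -1.000e-04 -1.132e-01]
shift [ 62.7 216.1 -50.4] rv [ 1.000e-04 -1.000e-04 -1.132e-01]
```

>>> drive_tool --moves '[{"x": 0,"y": 0,"z": -30,"rx": 0,"ry": 0,"rz": 0,"fingers": 1},{"x": 0,"y": 0,"z": -70,"rx": 0,"ry": 0,"rz": 0,"fingers": 1},{"x": 0,"y": 0,"z": -100,"rx": 0,"ry": 0,"rz": 0,"fingers": 1},{"x": 0,"y": 0,"z": -100,"rx": 0,"ry": 0,"rz": 0,"fingers": 1},{"x": 15,"y": 50,"z": -100,"rx": 0,"ry": 0,"rz": -0.03,"fingers": 1},{"x": 31,"y": 105,"z": -100,"rx": 0,"ry": 0,"rz": -0.06,"fingers": 1},{"x": 46,"y": 160,"z": -100,"rx": 0,"ry": 0,"rz": -0.09,"fingers": 1},{"x": 58,"y": 200,"z": -95,"rx": 0,"ry": 0,"rz": -0.113,"fingers": 1},{"x": 62.7,"y": 216,"z": -80,"rx": 0,"ry": 0,"rz": -0.113,"fingers": 1},{"x": 62.7,"y": 216,"z": -60,"rx": 0,"ry": 0,"rz": -0.113,"fingers": 1},{"x": 62.7,"y": 216,"z": -51,"rx": 0,"ry": 0,"rz": -0.113,"fingers": 1},{"x": 62.7,"y": 216,"z": -51,"rx": 0,"ry": 0,"rz": -0.113,"fingers": 1},{"x": 62.7,"y": 216,"z": -51,"rx": 0,"ry": 0,"rz": -0.113,"fingers": 1}]'

```text
time_s: 5.28
tool_pos: [0.5455, 0.0229, 0.1908]
tool_rot: [-180.0, -0.0, 0.1]
force: [-0.4, 0.1, -1.1]
grip_width: 0.0179
grasp_force: 50.0
```

Run:
```python
from h import *
o=obs()
c=cam('side'); t=cam('top'); np.savez('pics/s5.npz',**c); np.savez('pics/t5.npz',**t)
A=np.zeros((600,800,3),np.uint8)
A[:,:400]=cv2.resize(np.ascontiguousarray(t['image'][160:235,285:335,::-1]),(400,600),interpolation=cv2.INTER_CUBIC)
A[:,400:]=cv2.resize(np.ascontiguousarray(c['image'][180:255,295:345,::-1]),(400,600),interpolation=cv2.INTER_CUBIC)
cv2.imwrite('pics/c5.png',A)
```

```text
5.28 [545.5  22.9 190.8] [-1.7999e+02 -4.0000e-02  6.0000e-02] F [-0.41  0.05 -1.12] w 17.9 g 50.0 q [ 25.   9. -34. 100.   5.  72. -99.]
```

View pics/c5.png

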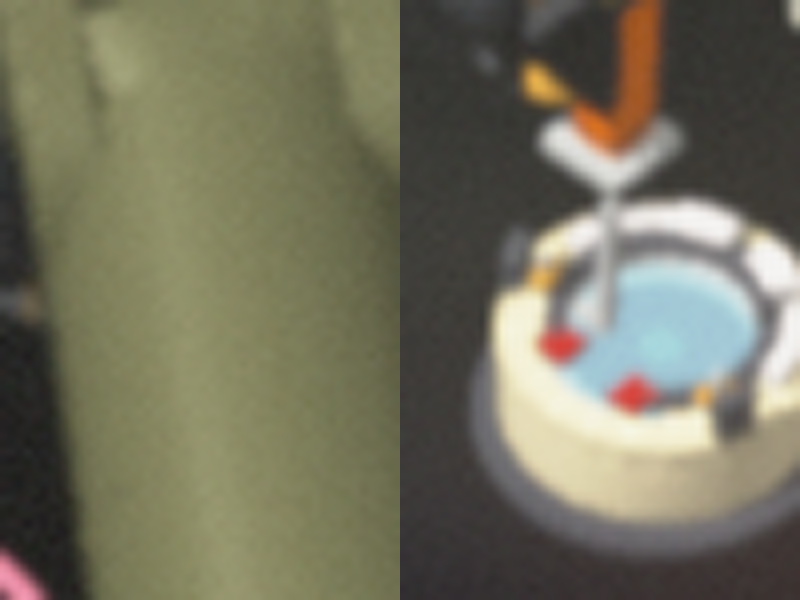

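The side crop shows the blade bottom at about (320.1, 220.8), hanging above the split. The lugs are at (315, 223) and (324, 229).

Run:
```python
from h import *
c=dict(np.load('pics/s5.npz'))
P=lambda X:((proj(c,X)-[294.5,179.5])*8+[400,0]).round()
x,y=.5455,.0229
for z in (.1908-.0396,.1908-.0346): print('collar corners',z,[P([x+a*.015,y+b*.015,z]) for a in(-1,1) for b in(-1,1)])
for L in (.06,.07,.075,.08):
  z=.1908-.0396-L; print(L,'bladebottom',P([x,y,z]),'nearcorner',P([x-.0025,y+.0025,z]),'tip',P([x+.0115,y,z]))
for s in(-1,1): print('lug',P([.5498-s*.016,-.0082+.0305,.049]))
i=c['image'][180:255,295:345].astype(int)
for r in range(24,44): print(r,(i[r,18:32].sum(1)//3).tolist())
```

```text
collar corners 0.1512 [array([685., 147.]), array([618., 199.]), array([612.,  99.]), array([544., 149.])]
collar corners 0.1562 [array([686., 135.]), array([618., 187.]), array([612.,  87.]), array([544., 137.])]
0.06 bladebottom [609. 286.] nearcorner [610. 294.] tip [582. 267.]
0.07 bladebottom [609. 308.] nearcorner [609. 316.] tip [582. 289.]
0.075 bladebottom [608. 319.] nearcorner [609. 327.] tip [581. 300.]
0.08 bladebottom [608. 330.] nearcorner [608. 338.] tip [581. 311.]
lug [560. 344.]
lug [634. 395.]
24 [59, 60, 58, 58, 60, 63, 91, 133, 151, 122, 90, 79, 86, 88]
25 [60, 59, 63, 59, 65, 71, 105, 155, 169, 144, 134, 139, 153, 157]
26 [61, 62, 63, 79, 103, 122, 143, 178, 181, 179, 198, 210, 219, 221]
27 [64, 82, 106, 138, 177, 197, 195, 187, 178, 195, 223, 230, 230, 229]
28 [100, 136, 176, 206, 230, 235, 225, 198, 169, 179, 201, 207, 202, 195]
29 [168, 198, 221, 230, 237, 233, 219, 190, 158, 147, 146, 149, 142, 140]
30 [215, 222, 222, 226, 224, 207, 187, 178, 150, 126, 118, 118, 116, 119]
31 [215, 212, 197, 199, 183, 156, 159, 171, 148, 124, 119, 122, 131, 138]
32 [182, 168
[... 171 characters left out ...]
, 175, 160, 181, 204, 208, 211, 210]
35 [141, 109, 94, 99, 124, 156, 181, 181, 162, 183, 202, 204, 203, 202]
36 [145, 107, 100, 120, 160, 189, 197, 181, 160, 175, 190, 193, 194, 192]
37 [163, 120, 119, 151, 193, 211, 204, 179, 156, 169, 186, 192, 193, 193]
38 [168, 122, 132, 176, 211, 218, 205, 178, 157, 172, 187, 191, 192, 191]
39 [157, 121, 138, 186, 209, 212, 204, 180, 159, 179, 190, 191, 192, 191]
40 [152, 122, 137, 177, 196, 202, 198, 180, 166, 181, 188, 193, 192, 194]
41 [144, 122, 128, 154, 171, 183, 190, 184, 179, 187, 191, 192, 194, 196]
42 [130, 119, 118, 127, 145, 165, 183, 189, 188, 190, 191, 192, 200, 201]
43 [132, 116, 114, 118, 138, 163, 185, 189, 191, 193, 192, 193, 199, 201]
```

>>> drive_tool --moves '[{"x": 0,"y": 0.7,"z": 15,"rx": 0,"ry": 0,"rz": 0,"fingers": 1},{"x": 0,"y": 0.7,"z": 26,"rx": 0,"ry": 0,"rz": 0,"fingers": 1},{"x": 0,"y": 0.7,"z": 29,"rx": 0,"ry": 0,"rz": 0,"fingers": 1},{"x": 0,"y": 0.7,"z": 29,"rx": 0,"ry": 0,"rz": 0,"fingers": 1},{"x": 0,"y": 0.7,"z": 29,"rx": 0,"ry": 0,"rz": 0,"fingers": 1}]'

```text
time_s: 6.0
tool_pos: [0.5455, 0.0214, 0.1617]
tool_rot: [180.0, -0.0, -0.0]
force: [0.7, -0.4, -1.6]
grip_width: 0.0177
grasp_force: 50.0
```

>>> drive_tool --moves '[{"x": 0,"y": 0,"z": 0.8,"rx": 0,"ry": 0,"rz": 0,"fingers": 1},{"x": 0,"y": 0,"z": 0.8,"rx": 0,"ry": 0,"rz": 0,"fingers": 1},{"x": 0,"y": 0,"z": 0.8,"rx": 0,"ry": 0,"rz": 0,"fingers": 1}]'

```text
time_s: 6.38
tool_pos: [0.5453, 0.0213, 0.1608]
tool_rot: [180.0, -0.0, -0.0]
force: [-0.6, -0.3, -0.8]
grip_width: 0.0176
grasp_force: 50.0
```

>>> drive_tool --moves '[{"x": 0,"y": 0,"z": 0.8,"rx": 0,"ry": 0,"rz": 0,"fingers": 1},{"x": 0,"y": 0,"z": 0.8,"rx": 0,"ry": 0,"rz": 0,"fingers": 1},{"x": 0,"y": 0,"z": 0.8,"rx": 0,"ry": 0,"rz": 0,"fingers": 1}]'

```text
time_s: 6.75
tool_pos: [0.5452, 0.0214, 0.1598]
tool_rot: [180.0, 0.0, -0.0]
force: [-0.3, 1.6, -1.0]
grip_width: 0.0176
grasp_force: 50.0
```

>>> drive_tool --moves '[{"x": 0,"y": 0,"z": 0.7,"rx": 0,"ry": 0,"rz": 0,"fingers": 1},{"x": 0,"y": 0,"z": 0.7,"rx": 0,"ry": 0,"rz": 0,"fingers": 1},{"x": 0,"y": 0,"z": 0.7,"rx": 0,"ry": 0,"rz": 0,"fingers": 1}]'

```text
time_s: 7.12
tool_pos: [0.5453, 0.0214, 0.1594]
tool_rot: [180.0, -0.0, -0.0]
force: [0.3, 0.0, 2.2]
grip_width: 0.0179
grasp_force: 50.0
```

>>> drive_tool --moves '[{"x": 0,"y": 0,"z": 0.3,"rx": 0,"ry": 0,"rz": 0,"fingers": 1},{"x": 0,"y": 0,"z": 0.3,"rx": 0,"ry": 0,"rz": 0,"fingers": 1},{"x": 0,"y": 0,"z": 0.3,"rx": 0,"ry": 0,"rz": 0,"fingers": 1}]'

```text
time_s: 7.5
tool_pos: [0.5453, 0.0214, 0.1591]
tool_rot: [180.0, -0.0, -0.0]
force: [-1.2, 0.2, 3.5]
grip_width: 0.0174
grasp_force: 50.0
```

Contact with the glass is at TCP z ≈ 0.1597 with about 4 N. Raise to mid-gap and slide the toe under end_b.

>>> drive_tool --moves '[{"x": 0,"y": 0,"z": -1.3,"rx": 0,"ry": 0,"rz": 0,"fingers": 1},{"x": 0,"y": 0,"z": -1.3,"rx": 0,"ry": 0,"rz": 0,"fingers": 1},{"x": 1,"y": 0,"z": -1.3,"rx": 0,"ry": 0,"rz": 0,"fingers": 1},{"x": 2.5,"y": 0,"z": -1.3,"rx": 0,"ry": 0,"rz": 0,"fingers": 1},{"x": 4,"y": 0,"z": -1.3,"rx": 0,"ry": 0,"rz": 0,"fingers": 1},{"x": 5.5,"y": 0,"z": -1.3,"rx": 0,"ry": 0,"rz": 0,"fingers": 1},{"x": 5.5,"y": 0,"z": -1.3,"rx": 0,"ry": 0,"rz": 0,"fingers": 1}]'

```text
time_s: 8.38
tool_pos: [0.5508, 0.0213, 0.1601]
tool_rot: [-180.0, 0.0, -0.0]
force: [-0.3, -0.1, -0.5]
grip_width: 0.0176
grasp_force: 50.0
```

>>> drive_tool --moves '[{"x": 1.2,"y": 0,"z": -0.3,"rx": 0,"ry": 0,"rz": 0,"fingers": 1},{"x": 2.4,"y": 0,"z": -0.3,"rx": 0,"ry": 0,"rz": 0,"fingers": 1},{"x": 3.6,"y": 0,"z": -0.3,"rx": 0,"ry": 0,"rz": 0,"fingers": 1},{"x": 3.6,"y": 0,"z": -0.3,"rx": 0,"ry": 0,"rz": 0,"fingers": 1}]'

```text
time_s: 8.88
tool_pos: [0.5544, 0.0213, 0.1604]
tool_rot: [180.0, -0.0, -0.0]
force: [-0.1, -0.3, -0.5]
grip_width: 0.0181
grasp_force: 50.0
```

>>> drive_tool --moves '[{"x": 0,"y": 0,"z": -0.6,"rx": 0,"ry": 0,"rz": 0,"fingers": 1},{"x": 0,"y": 0,"z": -1.2,"rx": 0,"ry": 0,"rz": 0,"fingers": 1},{"x": 0,"y": 0,"z": -1.6,"rx": 0,"ry": 0,"rz": 0,"fingers": 1},{"x": 0,"y": 0,"z": -1.6,"rx": 0,"ry": 0,"rz": 0,"fingers": 1}]'

```text
time_s: 9.38
tool_pos: [0.5542, 0.0214, 0.162]
tool_rot: [180.0, 0.0, -0.0]
force: [0.3, 0.2, -2.2]
grip_width: 0.0181
grasp_force: 50.0
```

>>> drive_tool --moves '[{"x": 0,"y": 0,"z": -1,"rx": 0,"ry": 0,"rz": 0,"fingers": 1},{"x": 0,"y": 0,"z": -2,"rx": 0,"ry": 0,"rz": 0,"fingers": 1},{"x": 0,"y": 0,"z": -3,"rx": 0,"ry": 0,"rz": 0,"fingers": 1}]'

```text
time_s: 9.75
tool_pos: [0.5539, 0.0209, 0.1647]
tool_rot: [180.0, 0.1, -0.0]
force: [-0.3, -0.9, -2.7]
grip_width: 0.0176
grasp_force: 50.0
```

>>> drive_tool --moves '[{"x": 0,"y": 0,"z": -1,"rx": 0,"ry": 0,"rz": 0,"fingers": 1},{"x": 0,"y": 0,"z": -2,"rx": 0,"ry": 0,"rz": 0,"fingers": 1},{"x": 0,"y": 0,"z": -3,"rx": 0,"ry": 0,"rz": 0,"fingers": 1}]'

```text
time_s: 10.12
tool_pos: [0.5542, 0.0212, 0.168]
tool_rot: [180.0, 0.0, -0.0]
force: [0.0, -0.6, -3.5]
grip_width: 0.0181
grasp_force: 50.0
```

>>> drive_tool --moves '[{"x": 0,"y": 0,"z": -1,"rx": 0,"ry": 0,"rz": 0,"fingers": 1},{"x": 0,"y": 0,"z": -2,"rx": 0,"ry": 0,"rz": 0,"fingers": 1},{"x": 0,"y": 0,"z": -3,"rx": 0,"ry": 0,"rz": 0,"fingers": 1},{"x": 0,"y": 0,"z": -4,"rx": 0,"ry": 0,"rz": 0,"fingers": 1}]'

```text
time_s: 10.62
tool_pos: [0.5548, 0.0216, 0.1725]
tool_rot: [-180.0, -0.1, 0.0]
force: [-0.1, -1.5, -2.6]
grip_width: 0.018
grasp_force: 50.0
```

>>> drive_tool --moves '[{"x": 0,"y": 0,"z": -1,"rx": 0,"ry": 0,"rz": 0,"fingers": 1},{"x": 0,"y": 0,"z": -2,"rx": 0,"ry": 0,"rz": 0,"fingers": 1},{"x": 0,"y": 0,"z": -3,"rx": 0,"ry": 0,"rz": 0,"fingers": 1}]'

```text
time_s: 11.0
tool_pos: [0.5544, 0.0214, 0.1752]
tool_rot: [180.0, -0.0, -0.0]
force: [-0.9, 0.2, -1.2]
grip_width: 0.0177
grasp_force: 50.0
```

>>> drive_tool --moves '[{"x": 0,"y": 0,"z": -1,"rx": 0,"ry": 0,"rz": 0,"fingers": 1},{"x": 0,"y": 0,"z": -2,"rx": 0,"ry": 0,"rz": 0,"fingers": 1},{"x": 0,"y": 0,"z": -3,"rx": 0,"ry": 0,"rz": 0,"fingers": 1},{"x": 0,"y": 0,"z": -3.5,"rx": 0,"ry": 0,"rz": 0,"fingers": 1}]'

```text
time_s: 11.5
tool_pos: [0.5542, 0.0211, 0.1784]
tool_rot: [180.0, 0.0, -0.0]
force: [-0.1, -1.0, -3.6]
grip_width: 0.0178
grasp_force: 50.0
```

Run:
```python
from h import *
obs()
c=cam('side'); t=cam('top')
A=np.zeros((600,800,3),np.uint8)
A[:,:400]=cv2.resize(np.ascontiguousarray(t['image'][160:235,285:335,::-1]),(400,600),interpolation=cv2.INTER_CUBIC)
A[:,400:]=cv2.resize(np.ascontiguousarray(c['image'][180:255,295:345,::-1]),(400,600),interpolation=cv2.INTER_CUBIC)
cv2.imwrite('pics/c6.png',A)
```

```text
11.5 [554.2  21.1 178.4] [ 1.7998e+02  1.0000e-02 -2.0000e-02] F [-0.08 -0.98 -3.64] w 17.8 g 50.0 q [  25.   11.  -33.  100.    6.   71. -100.]
```

View pics/c6.png

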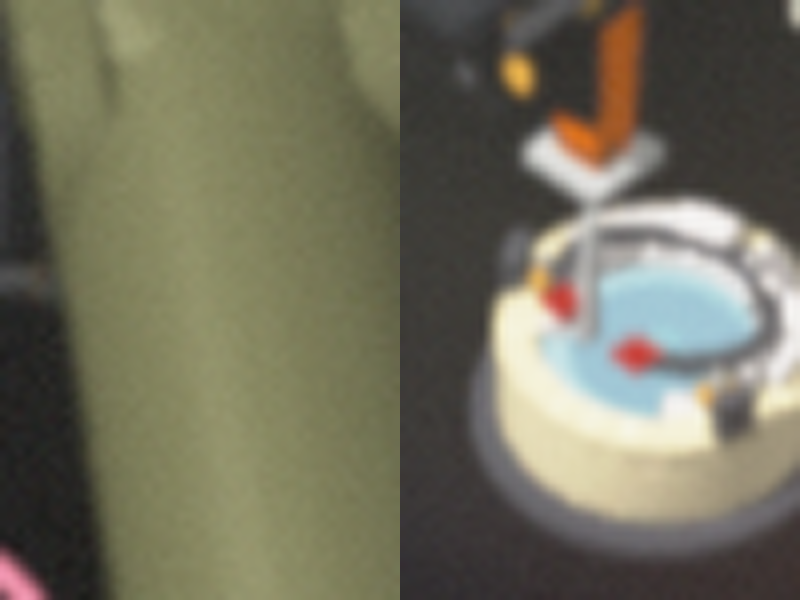

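The ring is up on both sides: the lugs have risen to (560,300) and (637,355) in the crop, about 18 mm. Lower it, withdraw the toe and lift it out.

>>> drive_tool --moves '[{"x": 0,"y": 0,"z": 1.5,"rx": 0,"ry": 0,"rz": 0,"fingers": 1},{"x": 0,"y": 0,"z": 3,"rx": 0,"ry": 0,"rz": 0,"fingers": 1},{"x": 0,"y": 0,"z": 4.5,"rx": 0,"ry": 0,"rz": 0,"fingers": 1},{"x": 0,"y": 0,"z": 6,"rx": 0,"ry": 0,"rz": 0,"fingers": 1},{"x": 0,"y": 0,"z": 7.5,"rx": 0,"ry": 0,"rz": 0,"fingers": 1},{"x": 0,"y": 0,"z": 7.5,"rx": 0,"ry": 0,"rz": 0,"fingers": 1}]'

```text
time_s: 12.35
tool_pos: [0.5542, 0.0214, 0.1709]
tool_rot: [180.0, 0.0, -0.0]
force: [-0.2, -0.6, -1.9]
grip_width: 0.0174
grasp_force: 50.0
```

>>> drive_tool --moves '[{"x": -2,"y": 0,"z": 0,"rx": 0,"ry": 0,"rz": 0,"fingers": 1},{"x": -4,"y": 0,"z": 0,"rx": 0,"ry": 0,"rz": 0,"fingers": 1},{"x": -6,"y": 0,"z": 0,"rx": 0,"ry": 0,"rz": 0,"fingers": 1},{"x": -8,"y": 0,"z": 0,"rx": 0,"ry": 0,"rz": 0,"fingers": 1},{"x": -9.2,"y": 0,"z": 0,"rx": 0,"ry": 0,"rz": 0,"fingers": 1},{"x": -9.2,"y": 0,"z": 0,"rx": 0,"ry": 0,"rz": 0,"fingers": 1},{"x": -9.2,"y": 0,"z": 0,"rx": 0,"ry": 0,"rz": 0,"fingers": 1}]'

```text
time_s: 13.22
tool_pos: [0.5452, 0.0213, 0.171]
tool_rot: [180.0, -0.0, -0.0]
force: [-0.4, 0.6, -0.7]
grip_width: 0.0174
grasp_force: 50.0
```

>>> drive_tool --moves '[{"x": 0,"y": 0,"z": -4,"rx": 0,"ry": 0,"rz": 0,"fingers": 1},{"x": 0,"y": 0,"z": -10,"rx": 0,"ry": 0,"rz": 0,"fingers": 1},{"x": 0,"y": 0,"z": -20,"rx": 0,"ry": 0,"rz": 0,"fingers": 1},{"x": 0,"y": 0,"z": -45,"rx": 0,"ry": 0,"rz": 0,"fingers": 1},{"x": 0,"y": 0,"z": -70,"rx": 0,"ry": 0,"rz": 0,"fingers": 1},{"x": 0,"y": 0,"z": -70,"rx": 0,"ry": 0,"rz": 0,"fingers": 1}]'

```text
time_s: 13.98
tool_pos: [0.5466, 0.0216, 0.2436]
tool_rot: [180.0, -0.3, -0.0]
force: [0.4, -0.3, -1.3]
grip_width: 0.0177
grasp_force: 50.0
```

Run:
```python
from fit import *
o=obs(); c=cam('side'); t=cam('top')
red=lambda i:(i[...,0]>i[...,1]+60)&(i[...,0]>i[...,2]+50)&(i[...,0]>110)
print(blobs(c,(303,205,336,236),red))
for s in(-1,1): print([proj(c,[.5498-s*.016,-.0082+.030,.049+h]).round(1) for h in(0,.014)])
save(c,'c7full.png')
to(o,.5074,.2438,.24,[180,0,-6.48]);to(o,.5074,.2438,.1398,[180,0,-6.48])
```

```text
13.97 [546.6  21.6 243.6] [ 1.7998e+02 -2.9000e-01 -1.0000e-02] F [ 0.42 -0.32 -1.33] w 17.7 g 50.0 q [ 26.   7. -34.  96.   4.  78. -98.]
[(np.int32(19), array([314.8, 217.8])), (np.int32(12), array([323.7, 224.8]))]
[array([314.7, 222.4]), array([314.8, 218.6])]
[array([323.9, 228.8]), array([324.1, 225.1])]
shift [ -39.3 -222.2    3.3] rv [ 1.000e-04 -5.000e-03  1.129e-01]
shift [ -39.8 -222.2  103.5] rv [ 1.000e-04 -5.000e-03  1.129e-01]
```

>>> drive_tool --moves '[{"x": -9,"y": -50,"z": 0,"rx": 0,"ry": 0,"rz": 0.03,"fingers": 1},{"x": -19,"y": -105,"z": 0,"rx": 0,"ry": 0,"rz": 0.06,"fingers": 1},{"x": -29,"y": -160,"z": 0,"rx": 0,"ry": 0,"rz": 0.09,"fingers": 1},{"x": -36,"y": -205,"z": 0,"rx": 0,"ry": 0,"rz": 0.113,"fingers": 1},{"x": -37.8,"y": -222.5,"z": 0,"rx": 0,"ry": 0,"rz": 0.113,"fingers": 1},{"x": -37.8,"y": -222.5,"z": 0,"rx": 0,"ry": 0,"rz": 0.113,"fingers": 1},{"x": -37.8,"y": -222.5,"z": 0,"rx": 0,"ry": 0,"rz": 0.113,"fingers": 1},{"x": -37.8,"y": -222.5,"z": 0,"rx": 0,"ry": 0,"rz": 0.113,"fingers": 1}]'

```text
time_s: 15.08
tool_pos: [0.5078, 0.2421, 0.2406]
tool_rot: [179.9, 0.0, -6.6]
force: [0.5, -0.2, -0.6]
grip_width: 0.0178
grasp_force: 50.0
```

Run:
```python
from h import *
o=obs();to(o,.5074,.2438,.1398,[180,0,-6.48])
```

```text
15.07 [507.8 242.1 240.6] [ 1.7994e+02  2.0000e-02 -6.6400e+00] F [ 0.51 -0.17 -0.55] w 17.8 g 50.0 q [   9.   11.  -42.   94.    8.   78. -131.]
shift [ -0.6  -1.8 100.8] rv [ 0.001   0.0004 -0.0027]
```

>>> drive_tool --moves '[{"x": 0,"y": -1.3,"z": 10,"rx": 0,"ry": 0,"rz": 0,"fingers": 1},{"x": 0,"y": -1.3,"z": 35,"rx": 0,"ry": 0,"rz": 0,"fingers": 1},{"x": 0,"y": -1.3,"z": 60,"rx": 0,"ry": 0,"rz": 0,"fingers": 1},{"x": 0,"y": -1.3,"z": 85,"rx": 0,"ry": 0,"rz": 0,"fingers": 1},{"x": 0,"y": -1.3,"z": 97,"rx": 0,"ry": 0,"rz": 0,"fingers": 1},{"x": 0,"y": -1.3,"z": 99.5,"rx": 0,"ry": 0,"rz": 0,"fingers": 1},{"x": 0,"y": -1.3,"z": 99.5,"rx": 0,"ry": 0,"rz": 0,"fingers": 1}]'

```text
time_s: 15.95
tool_pos: [0.508, 0.2454, 0.1421]
tool_rot: [-180.0, -0.1, -6.5]
force: [-0.6, -0.2, -1.3]
grip_width: 0.0178
grasp_force: 50.0
```

>>> drive_tool --moves '[{"x": -0.5,"y": 1.3,"z": 1,"rx": 0,"ry": 0,"rz": 0,"fingers": 1},{"x": -0.5,"y": 1.3,"z": 2,"rx": 0,"ry": 0,"rz": 0,"fingers": 1},{"x": -0.5,"y": 1.3,"z": 2.2,"rx": 0,"ry": 0,"rz": 0,"fingers": 1},{"x": -0.5,"y": 1.3,"z": 2.2,"rx": 0,"ry": 0,"rz": 0,"fingers": 1}]'

```text
time_s: 16.45
tool_pos: [0.507, 0.2439, 0.1396]
tool_rot: [180.0, -0.0, -6.5]
force: [0.7, 0.2, -0.3]
grip_width: 0.018
grasp_force: 50.0
```

>>> drive_tool --moves '[{"x": 0,"y": 0,"z": 0,"rx": 0,"ry": 0,"rz": 0,"fingers": -0.1},{"x": 0,"y": 0,"z": 0,"rx": 0,"ry": 0,"rz": 0,"fingers": -0.1},{"x": 0,"y": 0,"z": 0,"rx": 0,"ry": 0,"rz": 0,"fingers": -0.1},{"x": 0,"y": 0,"z": 0,"rx": 0,"ry": 0,"rz": 0,"fingers": -0.1},{"x": 0,"y": 0,"z": -10,"rx": 0,"ry": 0,"rz": 0,"fingers": -0.1},{"x": 0,"y": 0,"z": -50,"rx": 0,"ry": 0,"rz": 0,"fingers": -0.1},{"x": 0,"y": 0,"z": -100,"rx": 0,"ry": 0,"rz": 0,"fingers": -0.1},{"x": 0,"y": 0,"z": -100,"rx": 0,"ry": 0,"rz": 0,"fingers": -0.1},{"x": 0,"y": 0,"z": -100,"rx": 0,"ry": 0,"rz": 0,"fingers": -0.1}]'

```text
time_s: 17.58
tool_pos: [0.5068, 0.2438, 0.2395]
tool_rot: [180.0, -0.0, -6.5]
force: [0.8, 0.3, 0.4]
grip_width: 0.0478
grasp_force: 0.0
```

Run:
```python
from h import *
o=obs();to(o,.5583,.0065,.20,[191.7,0,0]);to(o,.5583,.0065,.1284,[191.7,0,0])
c=cam('side');A=cv2.resize(np.ascontiguousarray(c['image'][240:315,235:295,::-1]),(400,500),interpolation=cv2.INTER_CUBIC)
cv2.imwrite('pics/c8.png',A)
i=c['image'].astype(int)[235:300,240:290]; m=(i[...,0]>150)&(i[...,2]<100)&(i[...,0]>i[...,1]+60)
y,x=np.nonzero(m); print('orange',m.sum(),x.mean()+240,y.mean()+235,'top',y.min()+235,'bot',y.max()+235)
```

```text
17.57 [506.8 243.8 239.5] [ 1.7998e+02 -2.0000e-02 -6.4900e+00] F [0.84 0.27 0.45] w 47.8 g 0.0 q [   9.   11.  -43.   94.    8.   78. -131.]
shift [ 78.  229.9  39.5] rv [ 0.2043 -0.012  -0.1129]
shift [ 78.  229.9 111.1] rv [ 0.2043 -0.012  -0.1129]
orange 242 264.11570247933884 259.8471074380165 top 246 bot 274
```

The pick is back: its orange centroid is (264.1, 259.8), against (264.1, 259.5) at the start. Now move to the ring.

>>> drive_tool --moves '[{"x": 17,"y": 50,"z": 0,"rx": 0.05,"ry": -0.003,"rz": -0.03,"fingers": 0.31},{"x": 36,"y": 105,"z": 0,"rx": 0.1,"ry": -0.006,"rz": -0.06,"fingers": 0.31},{"x": 55,"y": 160,"z": 15,"rx": 0.15,"ry": -0.009,"rz": -0.09,"fingers": 0.31},{"x": 70,"y": 205,"z": 40,"rx": 0.204,"ry": -0.012,"rz": -0.113,"fingers": 0.31},{"x": 78,"y": 229.9,"z": 70,"rx": 0.2043,"ry": -0.012,"rz": -0.113,"fingers": 0.31},{"x": 78,"y": 229.9,"z": 100,"rx": 0.2043,"ry": -0.012,"rz": -0.113,"fingers": 0.31},{"x": 78,"y": 229.9,"z": 111,"rx": 0.2043,"ry": -0.012,"rz": -0.113,"fingers": 0.31},{"x": 78,"y": 229.9,"z": 111,"rx": 0.2043,"ry": -0.012,"rz": -0.113,"fingers": 0.31},{"x": 78,"y": 229.9,"z": 111,"rx": 0.2043,"ry": -0.012,"rz": -0.113,"fingers": 0.31},{"x": 78,"y": 229.9,"z": 111,"rx": 0.2043,"ry": -0.012,"rz": -0.113,"fingers": 0.31}]'

```text
time_s: 18.88
tool_pos: [0.5592, 0.007, 0.1295]
tool_rot: [-168.3, -0.1, 0.1]
force: [0.4, -0.3, -0.3]
grip_width: 0.0299
grasp_force: 0.0
```

Run:
```python
from h import *
o=obs();to(o,.5583,.0207,.0599,[191.7,0,0])
c=cam('side')
cv2.imwrite('pics/c9.png',cv2.resize(np.ascontiguousarray(c['image'][165:240,290:350,::-1]),(480,600),interpolation=cv2.INTER_CUBIC))
```

```text
18.88 [559.2   7.  129.5] [-1.6832e+02 -1.0000e-01  5.0000e-02] F [ 0.4  -0.31 -0.34] w 29.9 g 0.0 q [ 32.  15. -32. 102.  -4.  65. -87.]
shift [-1.   0.7 71. ] rv [ 0.0003 -0.0015  0.0013]
```

View pics/c9.png

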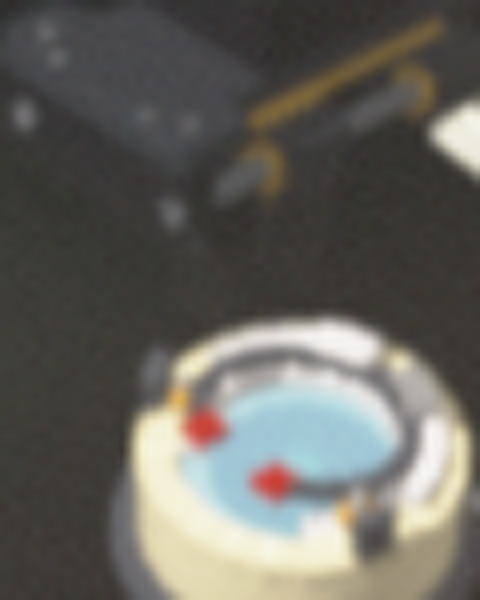

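The ring rests raised on both rollers: the lugs are at (205,430) and (272,483) in the crop. Descend along the tool axis.

>>> drive_tool --moves '[{"x": -0.4,"y": 0.3,"z": 20,"rx": 0,"ry": 0,"rz": 0,"fingers": 0.31},{"x": -0.4,"y": 0.3,"z": 40,"rx": 0,"ry": 0,"rz": 0,"fingers": 0.31},{"x": -0.4,"y": 0.3,"z": 52,"rx": 0,"ry": 0,"rz": 0,"fingers": 0.31},{"x": -0.4,"y": 0.3,"z": 52,"rx": 0,"ry": 0,"rz": 0,"fingers": 0.31}]'

```text
time_s: 19.42
tool_pos: [0.5575, 0.0173, 0.0769]
tool_rot: [-168.3, 0.1, 0.0]
force: [-0.3, 0.9, 0.1]
grip_width: 0.0298
grasp_force: 0.0
```

>>> drive_tool --moves '[{"x": 0,"y": 0,"z": 6,"rx": 0,"ry": 0,"rz": 0,"fingers": 0.31},{"x": 0,"y": 0,"z": 12,"rx": 0,"ry": 0,"rz": 0,"fingers": 0.31},{"x": 0,"y": 0,"z": 18,"rx": 0,"ry": 0,"rz": 0,"fingers": 0.31},{"x": 0,"y": 0,"z": 18,"rx": 0,"ry": 0,"rz": 0,"fingers": 0.31},{"x": 0,"y": 0,"z": 18,"rx": 0,"ry": 0,"rz": 0,"fingers": 0.31}]'

```text
time_s: 20.05
tool_pos: [0.5581, 0.0206, 0.0598]
tool_rot: [-168.3, 0.0, 0.0]
force: [-0.3, 0.5, 0.8]
grip_width: 0.03
grasp_force: 0.0
```

Run:
```python
from h import *
o=obs();to(o,.5583,.0207,.0599,[191.7,0,0])
```

```text
20.05 [558.1  20.6  59.8] [-1.6828e+02  2.0000e-02  2.0000e-02] F [-0.35  0.48  0.84] w 30.0 g 0.0 q [ 30.  20. -32. 106.  -2.  57. -89.]
shift [ 0.2 -0.1 -0.1] rv [-0.0003  0.0004  0.0002]
```

Close gently first.

>>> drive_tool --moves '[{"x": 0,"y": 0,"z": 0,"rx": 0,"ry": 0,"rz": 0,"fingers": 1},{"x": 0,"y": 0,"z": 0,"rx": 0,"ry": 0,"rz": 0,"fingers": 1},{"x": 0,"y": 0,"z": 0,"rx": 0,"ry": 0,"rz": 0,"fingers": 1},{"x": 0,"y": 0,"z": 0,"rx": 0,"ry": 0,"rz": 0,"fingers": 1},{"x": 0,"y": 0,"z": 0,"rx": 0,"ry": 0,"rz": 0,"fingers": 1}]' --force 12

```text
time_s: 20.68
tool_pos: [0.558, 0.0204, 0.0598]
tool_rot: [-168.3, 0.0, 0.0]
force: [-0.3, -1.1, 1.0]
grip_width: 0.0118
grasp_force: 12.0
```

>>> drive_tool --moves '[{"x": 0,"y": 0,"z": 0,"rx": 0,"ry": 0,"rz": 0,"fingers": 1},{"x": 0,"y": -1,"z": 0,"rx": 0,"ry": 0,"rz": 0,"fingers": 1},{"x": 0,"y": -2,"z": 0,"rx": 0,"ry": 0,"rz": 0,"fingers": 1},{"x": 0,"y": -3,"z": 0,"rx": 0,"ry": 0,"rz": 0,"fingers": 1}]' --force 35

```text
time_s: 21.18
tool_pos: [0.5582, 0.0231, 0.0605]
tool_rot: [-168.3, -0.0, -0.0]
force: [-0.7, -2.9, 1.8]
grip_width: 0.0101
grasp_force: 35.0
```

Run:
```python
from h import *
o=obs()
c=cam('side')
cv2.imwrite('pics/c10.png',cv2.resize(np.ascontiguousarray(c['image'][165:240,290:350,::-1]),(480,600),interpolation=cv2.INTER_CUBIC))
```

```text
21.18 [558.2  23.1  60.5] [-1.6832e+02 -0.0000e+00 -1.0000e-02] F [-0.68 -2.85  1.78] w 10.1 g 35.0 q [ 30.  20. -32. 106.  -2.  57. -89.]
```

View pics/c10.png

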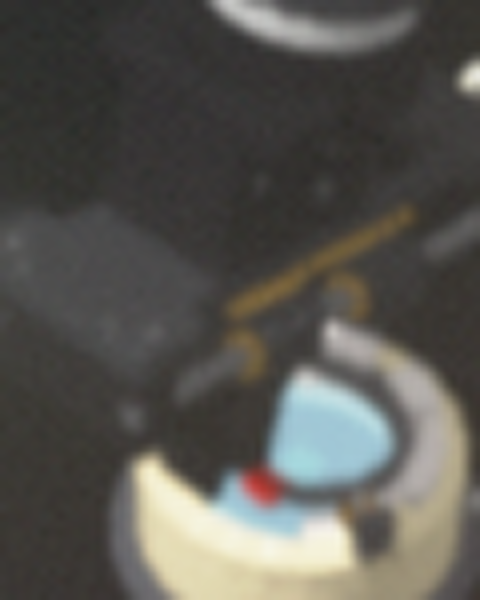

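Crop: fingers closed on lug b and lug a at (262,487), moved about 2–3 mm towards head +x, so the ring follows. Keep drawing, tracking lug a numerically.

>>> drive_tool --moves '[{"x": 0,"y": -1.5,"z": 0,"rx": 0,"ry": 0,"rz": 0,"fingers": 1},{"x": 0,"y": -3,"z": 0,"rx": 0,"ry": 0,"rz": 0,"fingers": 1},{"x": 0,"y": -4.5,"z": 0,"rx": 0,"ry": 0,"rz": 0,"fingers": 1},{"x": 0,"y": -4.5,"z": 0,"rx": 0,"ry": 0,"rz": 0,"fingers": 1}]'

```text
time_s: 21.72
tool_pos: [0.5579, 0.0285, 0.0613]
tool_rot: [-168.3, 0.0, 0.0]
force: [0.0, -0.2, 1.3]
grip_width: 0.0102
grasp_force: 35.0
```

```bash
cat > red.py <<'E'
from fit import *
o=obs(); c=cam('side')
red=lambda i:(i[...,0]>i[...,1]+60)&(i[...,0]>i[...,2]+50)&(i[...,0]>110)
print(blobs(c,(290,195,345,245),red))
cr=c['image'].astype(int)
for d in(0,.004,.008,.012): print(d,proj(c,[.5498-.016,-.0082+.0287+d*.98,.0625+d*.2]).round(1))
E
python3 red.py
```

```text
21.73 [557.9  28.5  61.3] [-1.6826e+02  2.0000e-02  5.0000e-02] F [ 0.03 -0.19  1.29] w 10.2 g 35.0 q [ 30.  19. -32. 106.  -2.  57. -90.]
[(np.int32(15), array([321.1, 226.3]))]
0 [324.5 225. ]
0.004 [323.4 225.6]
0.008 [322.4 226.2]
0.012 [321.3 226.8]
```

>>> drive_tool --moves '[{"x": 0,"y": -2,"z": 0,"rx": 0,"ry": 0,"rz": 0,"fingers": 1},{"x": 0,"y": -4,"z": 0,"rx": 0,"ry": 0,"rz": 0,"fingers": 1},{"x": 0,"y": -6,"z": 0,"rx": 0,"ry": 0,"rz": 0,"fingers": 1},{"x": 0,"y": -6,"z": -2,"rx": 0,"ry": 0,"rz": 0,"fingers": 1},{"x": 0,"y": -6,"z": -4,"rx": 0,"ry": 0,"rz": 0,"fingers": 1},{"x": 0,"y": -6,"z": -6,"rx": 0,"ry": 0,"rz": 0,"fingers": 1},{"x": 0,"y": -6,"z": -6,"rx": 0,"ry": 0,"rz": 0,"fingers": 1}]'

```text
time_s: 22.65
tool_pos: [0.5581, 0.0325, 0.0685]
tool_rot: [-168.3, 0.0, 0.0]
force: [0.6, 0.5, -0.2]
grip_width: 0.0101
grasp_force: 35.0
```

```bash
python3 red.py
```

```text
22.65 [558.1  32.5  68.5] [-1.6829e+02  1.0000e-02  0.0000e+00] F [ 0.57  0.54 -0.18] w 10.1 g 35.0 q [ 29.  19. -32. 106.  -2.  58. -90.]
[(np.int32(15), array([319.9, 225.5]))]
0 [324.5 225. ]
0.004 [323.4 225.6]
0.008 [322.4 226.2]
0.012 [321.3 226.8]
```

>>> drive_tool --moves '[{"x": 0,"y": -1,"z": -5,"rx": 0,"ry": 0,"rz": 0,"fingers": 1},{"x": 0,"y": -2,"z": -10,"rx": 0,"ry": 0,"rz": 0,"fingers": 1},{"x": 0,"y": -4,"z": -20,"rx": 0,"ry": 0,"rz": 0,"fingers": 1},{"x": 0,"y": -8,"z": -40,"rx": 0,"ry": 0,"rz": 0,"fingers": 1},{"x": 0,"y": -12.2,"z": -58.7,"rx": 0,"ry": 0,"rz": 0,"fingers": 1},{"x": 0,"y": -16.3,"z": -78.3,"rx": 0,"ry": 0,"rz": 0,"fingers": 1},{"x": 0,"y": -16.3,"z": -78.3,"rx": 0,"ry": 0,"rz": 0,"fingers": 1},{"x": 0,"y": -16.3,"z": -78.3,"rx": 0,"ry": 0,"rz": 0,"fingers": 1}]'

```text
time_s: 23.7
tool_pos: [0.5577, 0.0325, 0.148]
tool_rot: [-168.3, 0.1, 0.0]
force: [0.3, 0.9, -1.7]
grip_width: 0.0099
grasp_force: 35.0
```

Run:
```python
from fit import *
o=obs(); c=cam('side');t=cam('top')
red=lambda i:(i[...,0]>i[...,1]+60)&(i[...,0]>i[...,2]+50)&(i[...,0]>110)
print(blobs(c,(285,170,345,245),red))
# ring frame predicted from tool: ring origin in tool: x=-8.5.. ; lug a top centre
R=Ro.from_euler('xyz',o['tool_rot'],degrees=True)
def ringpt(x,y,z): # ring coords (m) -> world, assuming TCP at ring (.0305,-.0085,.001)
    d=np.array([x-.0305,y+.0085,z-.001]); return o['tool_pos']+R.apply([-d[1],-d[0],-d[2]])
print('lug a pred',proj(c,ringpt(.0305,.016,.004)).round(1))
for a in range(0,360,30): 
    p=ringpt(.0345*np.cos(np.radians(a)),.0345*np.sin(np.radians(a)),.004);u=proj(c,p).round().astype(int);print(a,u,c['image'][u[1],u[0]],end=' ')
np.savez('pics/s11.npz',**c)
```

```text
23.7 [557.7  32.5 148. ] [-1.683e+02  5.000e-02  1.000e-02] F [ 0.27  0.87 -1.67] w 9.9 g 35.0 q [ 31.  14. -33. 102.  -5.  66. -90.]
[(np.int32(22), array([321. , 203.1]))]
lug a pred [322.6 202.6]
0 [317 200] [62 58 56] 30 [323 203] [165  65  60] 60 [331 203] [73 71 71] 90 [337 202] [84 81 81] 120 [340 198] [81 78 79] 150 [339 194] [77 75 77] 180 [335 190] [80 76 79] 210 [329 187] [75 74 76] 240 [322 187] [60 60 56] 270 [316 188] [56 54 52] 300 [312 191] [54 51 48] 330 [313 196] [56 56 51]
```

Run:
```python
from fit import *
print('wash cap',ray(T,463,173,.15),ray(S,406,110,.15),'base',ray(T,441,187,0))
# tray via bright blob: corners
for c,box in((T,(360,165,428,232)),(S,(340,150,425,212))):
    x0,y0,x1,y1=box;g=c['image'][y0:y1,x0:x1].min(2);m=(g>130).astype(np.uint8)
    n,l,s,ce=cv2.connectedComponentsWithStats(m);k=1+np.argmax(s[1:,4]);ys,xs=np.nonzero(l==k)
    r=cv2.minAreaRect(np.c_[xs+x0,ys+y0].astype(np.float32)); u=np.c_[xs+x0,ys+y0].mean(0)
    h=cv2.convexHull(np.c_[xs+x0,ys+y0].astype(np.int32)); q=cv2.approxPolyDP(h,6,True)[:,0]
    print([ray(c,*p,.022)[:2].round(3).tolist() for p in q],'cent',ray(c,*u,.018).round(4))
o=obs();to(o,.568,-.232,.12,[191.7,0,0]);to(o,.568,-.232,.03,[191.7,0,0])
```

```text
wash cap [ 0.61393084 -0.42118324  0.15      ] [ 0.6151287  -0.41975464  0.15      ] base [ 0.60271597 -0.40972656  0.        ]
[[0.622, -0.337], [0.478, -0.317], [0.494, -0.169], [0.645, -0.189]] cent [ 0.5613 -0.2531  0.018 ]
[[0.478, -0.315], [0.49, -0.154], [0.64, -0.182], [0.629, -0.336]] cent [ 0.5579 -0.2468  0.018 ]
23.8 [557.3  32.6 147.4] [-1.6828e+02  1.2000e-01  2.0000e-02] F [ 0.57  0.08 -0.23] w 10.2 g 35.0 q [ 31.  14. -33. 102.  -5.  66. -90.]
shift [ 10.6 264.7 -26.9] rv [-0.0004  0.0021 -0.    ]
shift [ 10.8 283.   61.2] rv [-0.0004  0.0021 -0.    ]
```

>>> drive_tool --moves '[{"x": 2,"y": 40,"z": -4,"rx": 0,"ry": 0,"rz": 0,"fingers": 1},{"x": 4,"y": 90,"z": -9,"rx": 0,"ry": 0,"rz": 0,"fingers": 1},{"x": 6,"y": 140,"z": -14,"rx": 0,"ry": 0,"rz": 0,"fingers": 1},{"x": 8,"y": 190,"z": -19,"rx": 0,"ry": 0,"rz": 0,"fingers": 1},{"x": 10,"y": 235,"z": -24,"rx": 0,"ry": 0,"rz": 0,"fingers": 1},{"x": 10.5,"y": 255,"z": -27,"rx": 0,"ry": 0,"rz": 0,"fingers": 1},{"x": 10.5,"y": 261,"z": -28,"rx": 0,"ry": 0,"rz": 0,"fingers": 1},{"x": 10.5,"y": 261,"z": -28,"rx": 0,"ry": 0,"rz": 0,"fingers": 1},{"x": 10.5,"y": 261,"z": -28,"rx": 0,"ry": 0,"rz": 0,"fingers": 1},{"x": 10.5,"y": 261,"z": -28,"rx": 0,"ry": 0,"rz": 0,"fingers": 1}]'

```text
time_s: 25.05
tool_pos: [0.5689, -0.2271, 0.1231]
tool_rot: [-168.3, 0.0, 0.1]
force: [-0.9, 0.4, 1.2]
grip_width: 0.0103
grasp_force: 35.0
```

```bash
cat > ring.py <<'E'
from fit import *
o=obs(); c=cam('side'); R=Ro.from_euler('xyz',o['tool_rot'],degrees=True)
def ringpt(x,y,z):
    d=np.array([x-.0305,y+.0085,z-.001]); return o['tool_pos']+R.apply([-d[1],-d[0],-d[2]])
print('ring centre',ringpt(0,0,0).round(4),'rear',ringpt(-.038,0,0).round(4))
g=c['image'].astype(int).sum(2)//3
for a in range(30,340,30):
    print(a,[int(g[tuple(proj(c,ringpt(r*np.cos(np.radians(a)),r*np.sin(np.radians(a)),.004)).round().astype(int)[::-1])]) for r in(.022,.0265,.031,.0345,.038,.0425,.048)])
i=c['image'].astype(int); m=(i[...,0]>i[...,1]+60)&(i[...,0]>i[...,2]+50)&(i[...,0]>110)
u=proj(c,ringpt(.0305,.016,.004));x,y=u.round().astype(int);ys,xs=np.nonzero(m[y-8:y+9,x-8:x+9]);print('lug a',u.round(1),xs.mean()+x-8,ys.mean()+y-8)
E
python3 ring.py; python3 -c "
from h import *
o=obs();to(o,.568,-.228,.04,[191.7,0,0]);to(o,.568,-.228,.0215,[191.7,0,0])"
```

```text
25.05 [ 568.9 -227.1  123.1] [-1.6828e+02  0.0000e+00  1.4000e-01] F [-0.87  0.36  1.19] w 10.3 g 35.0 q [ 45.  24. -24.  91.  -1.  71. -68.]
ring centre [ 0.5605 -0.2567  0.1159] rear [ 0.5605 -0.294   0.1082]
30 [58, 58, 67, 81, 112, 119, 175]
60 [49, 55, 67, 76, 77, 72, 64]
90 [52, 56, 70, 78, 74, 54, 49]
120 [104, 98, 76, 86, 99, 57, 52]
150 [188, 121, 119, 163, 198, 199, 186]
180 [118, 116, 108, 133, 143, 216, 223]
210 [58, 67, 67, 70, 61, 61, 57]
240 [53, 55, 54, 51, 50, 50, 64]
270 [51, 48, 46, 51, 53, 74, 102]
300 [49, 50, 56, 56, 64, 61, 92]
330 [53, 51, 52, 51, 53, 58, 84]
lug a [384.3 157.8] 382.3636363636364 158.0909090909091
25.1 [ 568.8 -227.4  123.1] [-1.6829e+02  0.0000e+00  1.1000e-01] F [ 0.02 -0.05  0.3 ] w 10.2 g 35.0 q [ 45.  24. -24.  91.  -1.  71. -68.]
shift [-0.8 17.4 81.2] rv [-0.0002  0.0005  0.0019]
shift [-0.8 21.2 99.4] rv [-0.0002  0.0005  0.0019]
```

>>> drive_tool --moves '[{"x": -0.5,"y": 5,"z": 22,"rx": 0,"ry": 0,"rz": 0,"fingers": 1},{"x": -0.5,"y": 10,"z": 47,"rx": 0,"ry": 0,"rz": 0,"fingers": 1},{"x": -0.5,"y": 15,"z": 70,"rx": 0,"ry": 0,"rz": 0,"fingers": 1},{"x": -0.5,"y": 18.5,"z": 86,"rx": 0,"ry": 0,"rz": 0,"fingers": 1},{"x": -0.5,"y": 20,"z": 93,"rx": 0,"ry": 0,"rz": 0,"fingers": 1},{"x": -0.5,"y": 20,"z": 93,"rx": 0,"ry": 0,"rz": 0,"fingers": 1},{"x": -0.5,"y": 20,"z": 93,"rx": 0,"ry": 0,"rz": 0,"fingers": 1}]'

```text
time_s: 25.98
tool_pos: [0.5687, -0.2295, 0.0286]
tool_rot: [-168.3, -0.1, 0.0]
force: [0.9, 0.4, -1.3]
grip_width: 0.0102
grasp_force: 35.0
```

```bash
python3 ring.py
```

```text
25.98 [ 568.7 -229.5   28.6] [-1.6832e+02 -6.0000e-02  2.0000e-02] F [ 0.88  0.38 -1.31] w 10.2 g 35.0 q [ 44.  30. -23.  95.   1.  62. -67.]
ring centre [ 0.5602 -0.2592  0.0214] rear [ 0.5603 -0.2964  0.0137]
30 [182, 168, 138, 117, 103, 122, 157]
60 [183, 181, 159, 115, 97, 139, 175]
90 [184, 181, 149, 96, 103, 159, 184]
120 [181, 128, 97, 101, 174, 182, 183]
150 [182, 119, 97, 129, 163, 184, 185]
180 [223, 123, 94, 103, 105, 164, 178]
210 [160, 116, 116, 138, 159, 159, 129]
240 [58, 52, 53, 61, 69, 83, 83]
270 [50, 48, 52, 51, 55, 56, 57]
300 [50, 48, 53, 62, 75, 71, 69]
330 [51, 47, 49, 54, 54, 130, 217]
lug a [380.9 183.1] 379.1818181818182 183.54545454545453
```

>>> drive_tool --moves '[{"x": 0,"y": 0.4,"z": 2,"rx": 0,"ry": 0,"rz": 0,"fingers": 1},{"x": 0,"y": 0.8,"z": 4,"rx": 0,"ry": 0,"rz": 0,"fingers": 1},{"x": 0,"y": 0.8,"z": 4,"rx": 0,"ry": 0,"rz": 0,"fingers": 1}]'

```text
time_s: 26.4
tool_pos: [0.5678, -0.2292, 0.0233]
tool_rot: [-168.3, 0.0, 0.0]
force: [-0.1, 0.5, -0.7]
grip_width: 0.01
grasp_force: 35.0
```

>>> drive_tool --moves '[{"x": 0,"y": 0.4,"z": 2,"rx": 0,"ry": 0,"rz": 0,"fingers": 1},{"x": 0,"y": 0.6,"z": 3,"rx": 0,"ry": 0,"rz": 0,"fingers": 1},{"x": 0,"y": 0.6,"z": 3,"rx": 0,"ry": 0,"rz": 0,"fingers": 1},{"x": 0,"y": 0.6,"z": 3,"rx": 0,"ry": 0,"rz": 0,"fingers": 1}]'

```text
time_s: 26.9
tool_pos: [0.5681, -0.2292, 0.0205]
tool_rot: [-168.3, 0.0, 0.0]
force: [-0.1, 1.5, -0.8]
grip_width: 0.0103
grasp_force: 35.0
```

>>> drive_tool --moves '[{"x": 0,"y": 0.2,"z": 1,"rx": 0,"ry": 0,"rz": 0,"fingers": 1},{"x": 0,"y": 0.4,"z": 2,"rx": 0,"ry": 0,"rz": 0,"fingers": 1},{"x": 0,"y": 0.4,"z": 2,"rx": 0,"ry": 0,"rz": 0,"fingers": 1}]'

```text
time_s: 27.28
tool_pos: [0.568, -0.2291, 0.0184]
tool_rot: [-168.3, 0.0, 0.0]
force: [0.1, 0.4, 0.0]
grip_width: 0.01
grasp_force: 35.0
```

>>> drive_tool --moves '[{"x": 0,"y": 0,"z": 0,"rx": 0,"ry": 0,"rz": 0,"fingers": 0.54},{"x": 0,"y": 0,"z": 0,"rx": 0,"ry": 0,"rz": 0,"fingers": 0.54},{"x": 0,"y": 0,"z": 0,"rx": 0,"ry": 0,"rz": 0,"fingers": 0.54},{"x": 0,"y": 0,"z": 0,"rx": 0,"ry": 0,"rz": 0,"fingers": 0.54}]'

```text
time_s: 27.78
tool_pos: [0.568, -0.2293, 0.0184]
tool_rot: [-168.3, 0.0, 0.0]
force: [0.1, -0.6, 0.4]
grip_width: 0.02
grasp_force: 0.0
```

```bash
cat > look.py <<'E'
from fit import *
o=obs(); c=cam('side'); i=c['image'].astype(int)
m=(i[...,0]>i[...,1]+60)&(i[...,0]>i[...,2]+50)&(i[...,0]>110)
print(blobs(c,(340,160,420,215),lambda j:(j[...,0]>j[...,1]+60)&(j[...,0]>j[...,2]+50)&(j[...,0]>110)))
for b in blobs(c,(340,160,420,215),lambda j:(j[...,0]>j[...,1]+60)&(j[...,0]>j[...,2]+50)&(j[...,0]>110)): print('at z .008',ray(c,*b[1],.008).round(4))
E
python3 look.py
```

```text
27.77 [ 568.  -229.3   18.4] [-1.6829e+02  2.0000e-02  1.0000e-02] F [ 0.15 -0.63  0.42] w 20.0 g 0.0 q [ 44.  30. -23.  96.   1.  61. -67.]
[(np.int32(12), array([378.5, 189.5]))]
at z .008 [ 0.5464 -0.2261  0.008 ]
```

>>> drive_tool --moves '[{"x": 0,"y": 0,"z": -5,"rx": 0,"ry": 0,"rz": 0,"fingers": 0.5},{"x": 0,"y": 0,"z": -12,"rx": 0,"ry": 0,"rz": 0,"fingers": 0.5},{"x": 0,"y": 0,"z": -30,"rx": 0,"ry": 0,"rz": 0,"fingers": 0.5},{"x": 0,"y": 0,"z": -60,"rx": 0,"ry": 0,"rz": 0,"fingers": 0.5}]'

```text
time_s: 28.32
tool_pos: [0.5676, -0.2414, 0.0781]
tool_rot: [-168.2, 0.1, 0.0]
force: [0.6, 0.0, -0.1]
grip_width: 0.0216
grasp_force: 0.0
```

>>> drive_tool --moves '[{"x": 0,"y": -30,"z": -40,"rx": 0,"ry": 0,"rz": 0,"fingers": 0.5},{"x": 0,"y": -80,"z": -80,"rx": 0,"ry": 0,"rz": 0,"fingers": 0.5},{"x": 0,"y": -130,"z": -120,"rx": 0,"ry": 0,"rz": 0,"fingers": 0.5},{"x": 0,"y": -180,"z": -140,"rx": 0,"ry": 0,"rz": 0,"fingers": 0.5},{"x": 0,"y": -180,"z": -140,"rx": 0,"ry": 0,"rz": 0,"fingers": 0.5},{"x": 0,"y": -180,"z": -140,"rx": 0,"ry": 0,"rz": 0,"fingers": 0.5}]'

```text
time_s: 29.08
tool_pos: [0.568, -0.0943, 0.2516]
tool_rot: [-168.4, -0.0, 0.0]
force: [-0.1, -0.4, -0.5]
grip_width: 0.022
grasp_force: 0.0
```

```bash
python3 look.py
python3 - <<'E'
from fit import *
red=lambda j:(j[...,0]>j[...,1]+60)&(j[...,0]>j[...,2]+50)&(j[...,0]>110)
for n,z,box in(('top',T,(360,165,428,232)),('side',S,(340,150,425,212))):
    c=cam(n);save(c,n+'_end.png');x0,y0,x1,y1=box
    print(n,[(b,ray(c,*b[1],.008)[:2].round(4)) for b in blobs(c,box,red)])
    i=c['image'][y0:y1,x0:x1].astype(int); g=i.sum(2)//3
    d=cv2.absdiff(c['image'],z['image']).max(2)
    dark=(g<110)
    n_,l,s,ce=cv2.connectedComponentsWithStats(dark.astype(np.uint8))
    for k in range(1,n_):
        if 20<s[k,4]<600: print(' dark',s[k],ray(c,ce[k][0]+x0,ce[k][1]+y0,.006)[:2].round(3))
    m=(d>50).astype(np.uint8);m=cv2.morphologyEx(m,cv2.MORPH_OPEN,np.ones((2,2)))
    q,l,s,ce=cv2.connectedComponentsWithStats(m);print(' changed',[(s[k].tolist()) for k in range(1,q) if s[k,4]>8])
    for v in range(24,60 if n=='top' else 58,1): 
        pass
    s0=g[20:58:1,5:60:1] if n=='side' else g[10:60,8:58]
    for r in s0[::2]: print(''.join('#' if v<90 else '+' if v<130 else '.' if v<165 else ' ' for v in r))
E
```

```text
29.07 [568.  -94.3 251.6] [-1.6838e+02 -3.0000e-02  0.0000e+00] F [-0.13 -0.41 -0.51] w 22.0 g 0.0 q [ 39.  13. -29.  90.  -5.  81. -79.]
[(np.int32(13), array([370.4, 184.4])), (np.int32(9), array([378.7, 189.9]))]
at z .008 [ 0.5765 -0.2267  0.008 ]
at z .008 [ 0.545  -0.2251  0.008 ]
top [((np.int32(6), array([384. , 193.5])), array([ 0.5766, -0.2255])), ((np.int32(8), array([384.1, 203.9])), array([ 0.5436, -0.2253]))]
 changed [[368, 106, 91, 294, 14493], [341, 150, 22, 20, 182], [371, 172, 50, 54, 1824], [304, 188, 27, 15, 113], [304, 203, 22, 11, 92], [497, 231, 61, 95, 1980], [587, 266, 5, 2, 10], [566, 276, 64, 85, 1001], [581, 280, 8, 5, 33], [561, 284, 12, 12, 100], [519, 284, 121, 116, 5284], [575, 288, 5, 11, 39], [589, 289, 4, 4, 12], [526, 292, 30, 38, 409], [600, 292, 5, 5, 17], [561, 298, 7, 14, 80], [570, 303, 12, 14, 115], [584, 311, 10, 9, 56], [527, 327, 38, 18, 237], [599, 346, 4, 3, 10], [373, 366, 4, 5, 12]]
##########################++++++++++++++.+..+..+++
###################+....++++++++++++++++++...+++++
#################+.     ++++++++++++++++.+...+..++
#
[... 2466 characters left out ...]
                     .      
#.                      .+.                     ..     
###+.                                          ..      
######+                                      .+.       
########+.                      ..++.........          
###########+.                                          
##############.                                        
################+.                                   ..
###################+                             ... .+
#####################+.                       .....+###
########################+.                 .....+######
###########################+            ... .+#########
#############################+.       ....+############
```

Run:
```python
from fit import *
c=cam('side');g=c['image'].astype(float).mean(2)
a=np.radians(np.arange(40,321,10))
def sc(h,cx=.5605,cy=-.256):  # h: rear lift
    v=[]
    for t in a:
        x,y=.0345*np.cos(t),.0345*np.sin(t); z=.008+h*(.03-x)/.065
        u=proj(c,[cx-y,cy+x,z]); v.append(cv2.getRectSubPix(g.astype(np.float32),(1,1),tuple(map(float,u)))[0,0])
    return np.mean(v)
for h in(-.004,0,.003,.006,.01,.015): print(h,round(sc(h),1))
i=c['image'].astype(int)[235:300,240:290]; m=(i[...,0]>150)&(i[...,2]<100)&(i[...,0]>i[...,1]+60);y,x=np.nonzero(m);print(m.sum(),x.mean()+240,y.mean()+235)
```

```text
-0.004 153.7
0 149.5
0.003 160.2
0.006 176.2
0.01 193.1
0.015 206.6
242 264.099173553719 259.8057851239669
```

The best fit is at zero rear lift, so the ring lies flat in the tray. The pick is in its stand and the arm is clear.

```bash
python3 -c "
from cell import workorder; print(workorder.sign_off())"
```

```text
the job is handed in; nothing more can be done
None
```

The job is handed in, but no verdict came back: I levered the ring up onto both rollers with the pick, put the pick back in its stand, took the ring out with the fingers, and laid it flat in the white tray by about 29 s.

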